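Drop a batch of receptacle nuts through the bagging funnel

TASK

With the scoop, not with the fingers, scoop at least three of the brass nuts out of the pick tray and tip them into the bagging funnel while its gate is shut, then set the scoop down level in the tray or on the mat and let go of it. Then take the black knob of the funnel's spring-return slide gate and draw it out until the pointer stands at the index mark, so that at least three nuts drop into the can below; finish holding the gate there with the fingers, for it springs shut if let go. Leave the die, the mallet and the three rivets where they are.

Things in the scene. Friction and masses are not known exactly. Their poses are not given: they have to be found in the camera images.
- tray: grey plastic pick tray fixed to the bench, 203 x 90 x 36 mm high. Origin: centre of its underside; x along its length, level, pointing roughly to the robot's right. Floor top 4 mm up, flat from x = -101 to +84 mm, 66 mm wide; the +x end slopes up and out at 75 degrees, the long sides are nearly upright; -x end upright. The scoop stands at the -x end of the floor, nose to +x; the nuts lie towards the +x end
- scoop_grip (a point): middle of the handle of the loose hand scoop (0.1 to 0.2 kg). x points to the scoop's nose, z up when it stands level. Handle: wooden, flat-sided bar 20 mm wide across y, 22 thick, 100 long, rising backwards at 10 degrees, its middle 62 mm above the scoop's underside. Bowl: 60 mm wide outside, back wall 54 mm ahead of this point and 44 high, side walls 21 to 31 high ending 24 mm short of the nose, front open with a thin lip
- scoop_nose (a point): middle of the scoop's lip, 136 mm ahead of and 61 mm below the middle of the handle (along the scoop's x and z); the bowl's underside is 1 mm below it. Same axes as scoop_grip. Brass nuts lying in the bowl begin to slide off between 26 and 36 degrees nose down
- nut0_center (a point): centre of a loose brass receptacle nut, 18 mm in diameter, 14 mm high, rims bevelled over the outer 5 mm, about 20 g
- nut1_center (a point): centre of a loose brass receptacle nut, 18 mm in diameter, 14 mm high, rims bevelled over the outer 5 mm, about 20 g
- nut2_center (a point): centre of a loose brass receptacle nut, 18 mm in diameter, 14 mm high, rims bevelled over the outer 5 mm, about 20 g
- nut3_center (a point): centre of a loose brass receptacle nut, 18 mm in diameter, 14 mm high, rims bevelled over the outer 5 mm, about 20 g
- nut4_center (a point): centre of a loose brass receptacle nut, 18 mm in diameter, 14 mm high, rims bevelled over the outer 5 mm, about 20 g
- funnel_mouth (a point): centre of the round mouth of the steel bagging funnel, 132 mm inside diameter, 153 mm above the bench, fixed on a grey stand. Axes: -x is the side on which the slide gate is drawn out (roughly towards the robot), z up
- funnel_inside (a point): point on the funnel's axis inside its cone, 110 mm above the bench; the cone narrows to a throat 53 mm wide just above the slide gate, 78 mm above the bench. With the gate shut, nuts poured in come to rest in the throat on the gate. Axes as funnel_mouth
- gate (a joint): how far the funnel's slide gate is drawn out, m: 0 shut (start), 0.075 end stop. Drawn towards the funnel's -x. A spring pulls it shut: about 3.5 N at 0 and 10 N at 0.060
- gate_knob (a point): centre of the upright black pull knob on the gate, the height to grip: 20 mm in diameter over 30 mm of height, centre 110 mm above the bench. With the gate shut it stands 118 mm in front (-x) of the funnel's axis, on the flat slide whose top is 76 mm above the bench; moves with the gate. Axes as funnel_mouth
- gate_pointer (a point): tip of the small black pointer bar (3 mm thick) on the gate slide, beside the index rail; moves with the gate. Axes as funnel_mouth
- index_mark (a point): inner tip of the steel blade (3 mm thick) on the small black index clamp with a brass thumbscrew on the graduated rail along the slide: the mark. The pointer is at the mark when both have the same x along the funnel's x axis. The clamp is set 50 to 62 mm from the pointer of the shut gate and stays where it is. Axes as funnel_mouth
- index (a joint): where the index clamp is set: the gate value (m) at which the gate's pointer stands at the mark
- can_center (a point): half-way up the open aluminium kit can (76 mm across, 50 mm high) that stands under the spout; nuts that pass the gate drop into it
- dimple_die_center (a point): chrome dimple die, 38 mm across, 33 mm high; bystander (this point: its middle, half-way up)
- mallet_center (a point): small mallet with orange head, lying flat, 220 mm long, head 85 mm wide and 34 mm thick; bystander (this point: its middle, half-way up)
- rivet0_center (a point): silver blind rivet with its mandrel, 72 mm long, lying flat; bystander (this point: its middle, half-way up)
- rivet1_center (a point): silver blind rivet with its mandrel, 72 mm long, lying flat; bystander (this point: its middle, half-way up)
- rivet2_center (a point): silver blind rivet with its mandrel, 72 mm long, lying flat; bystander (this point: its middle, half-way up)
- scoop: the hand scoop as a whole: origin at the middle of the bowl's underside, 92 mm ahead of and 62 mm below the middle of the handle; axes as scoop_grip
There are look-alikes about, which are no part of the job. Of the things shaped like the part that bears can_center, the aluminium one is meant.

How it is judged:
On the way, in this order (a step that is already met when the one before it is completed fails the run):
1. at least three nuts lie in the funnel above the shut gate ((distance between each of nut0_center, nut1_center, nut2_center and funnel_inside below 0.048 m or distance between each of nut0_center, nut1_center, nut3_center and funnel_inside below 0.048 m or distance between each of nut0_center, nut1_center, nut4_center and funnel_inside below 0.048 m or distance between each of nut0_center, nut2_center, nut3_center and funnel_inside below 0.048 m or distance between each of nut0_center, nut2_center, nut4_center and funnel_inside below 0.048 m or distance between each of nut0_center, nut3_center, nut4_center and funnel_inside below 0.048 m or distance between each of nut1_center, nut2_center, nut3_center and funnel_inside below 0.048 m or distance between each of nut1_center, nut2_center, nut4_center and funnel_inside below 0.048 m or distance between each of nut1_center, nut3_center, nut4_center and funnel_inside below 0.048 m or distance between each of nut2_center, nut3_center, nut4_center and funnel_inside below 0.048 m) and value of joint gate below 0.008 m), for 0.2 s.
2. the scoop is set down level and let go (contact force between the fingers and scoop below 0.1 N and height (world z) of scoop_nose below 0.045 m and angle between scoop_grip's own z axis and vertical below 0.45 rad and linear speed of scoop below 0.03 m/s), for 0.3 s.
3. the gate is held by the fingers with its pointer at the index mark (x of gate_pointer in the frame of index_mark between -0.005 and 0.005 m and contact force between the fingers and gate above 1.5 N and velocity of joint gate between -0.02 and 0.02 m/s), for 0.5 s.
At the end, for the whole second after the job is handed in: At least three nuts lie in the can, the scoop stands released and level (within 25 degrees) in the tray or on the mat, and the fingers hold the gate still with its pointer within 5 mm of the index mark (all of step 2 and all of step 3 and (distance between each of nut0_center, nut1_center, nut2_center and can_center below 0.038 m or distance between each of nut0_center, nut1_center, nut3_center and can_center below 0.038 m or distance between each of nut0_center, nut1_center, nut4_center and can_center below 0.038 m or distance between each of nut0_center, nut2_center, nut3_center and can_center below 0.038 m or distance between each of nut0_center, nut2_center, nut4_center and can_center below 0.038 m or distance between each of nut0_center, nut3_center, nut4_center and can_center below 0.038 m or distance between each of nut1_center, nut2_center, nut3_center and can_center below 0.038 m or distance between each of nut1_center, nut2_center, nut4_center and can_center below 0.038 m or distance between each of nut1_center, nut3_center, nut4_center and can_center below 0.038 m or distance between each of nut2_center, nut3_center, nut4_center and can_center below 0.038 m)); the arm keeps its last pose, push and grip.
It fails at once if the fingers touch a nut (contact force between the fingers and nut0 above 0.3 N or contact force between the fingers and nut1 above 0.3 N or contact force between the fingers and nut2 above 0.3 N or contact force between the fingers and nut3 above 0.3 N or contact force between the fingers and nut4 above 0.3 N).
It fails at once if a bystander is moved by more than 30 mm (distance of any of dimple_die_center, mallet_center, rivet0_center, rivet1_center, rivet2_center from where it was at the start of the episode above 0.03 m).
It also fails if it takes over 72 s, if anything falls off the work surface, if the arm or the gripper's body presses on something with over 40 N, if the wrist force passes 120 N, or if a joint passes its speed limit or range.

ROBOT

A 6-joint arm with a two-finger parallel gripper is mounted at the origin on the work surface. World frame = base frame: x ahead of the robot, y to its left, z up, the work surface at z = 0. Lengths are in m, angles in rad, forces in N, time in s.
With the tool pointing down it reaches from about 0.225 to 0.875 m from the base axis. Payload 3.4 kg.
Tool frame: the origin (TCP) lies at the very end of the fingers, on their centre line; the grasp point (between the pads) lies 19 mm behind it; z points along the fingers, y is the direction in which the jaws open and shut (so a half turn about z gives the same grasp; the last joint's range is limited). The gripper opens to 85 mm and grips with 20 to 120 N. Pads are 22 mm wide; open, the fingers measure 114 mm over their backs; the gripper's body (76 mm by 85 mm) begins 54 mm behind the grasp point. The pads swing forward as they close: fully open they stand 13 mm farther back than shut.
Start: joints at [1.136, 0.276, 1.505, -0, 1.361, -0.121], TCP at [0.178, 0.547, 0.231] pointing down, gripper open.
Joint ranges: [-2.89, 2.89], [-0.75, 2.08], [0.22, 2.7], [-1.18, 4.32], [0.11, 2.71], [-2.7, 2.7]. Speed limits (rad/s): [2.57, 2.57, 3.14, 3.14, 3.14, 3.14].

INTERFACE

Orientations are given as a unit quaternion [w, x, y, z].
In Python, from rig import manip, eyes gives the robot as it stands. The module is installed in compiled form; this text tells all that it offers.
- The arm moves only by the tool servo_tool, never from a script. Its argument "deltas" is one flat list of numbers, 6 for each row, row after row: the shift along the tool's x, y, z in cm, then the turn, a rotation vector about the tool's x, y, z in degrees. A call has 1 to 20 rows; each row shifts and turns the pose as measured when the row begins, along the tool's axes as they then stand; what a row does not reach is not made up. A row lasts 1/10 s, in which the tool goes at most 50 mm and 8.59 degrees, less where a joint would pass 70% of its speed; a pose out of reach is approached as far as the arm can. A call with a gripper value outside its range is refused whole. "jaw" is the finger opening in cm, from 0 to 8.54, set as the call begins (left out, the last holds). The fingers move at their own pace and stop on an object; "grip_force" is the grip in N (left out, the last holds). Time passes only in rows, so rows that do not move let the fingers close. It gives the time, the measured TCP pose, the force and the opening at its end, in the units of the state.
- manip.get_state(): the state, without advancing time (a new reading comes with each control period).
- eyes.get_image(name): name is "scene" or "side" or "wrist"; returns (picture, depth): 480x640x3 uint8, red, green, blue; 480x640 float32, m along the optical axis (not along the pixel's ray), 0 where there is no reading.
- eyes.get_calibration(name): a dict with "camera_matrix" (3x3 intrinsics, pixels), "rvec" (rotation vector, rad) and "tvec" (3), from world to camera coordinates, as OpenCV has them. Camera axes: x right, y down, z forward; pixel columns grow to the right and rows downward; lengths in m; the calibration is good to about 2 mm. A picture is of the moment at which its call begins: read the wrist's pose just before it. get_calibration takes no time and is no camera call; for the wrist camera it gives the pose at the moment of the call.
- manip.sign_off(): hands the job in, once; it reports no verdict.
The state is a dict: "clock": time; "qpos": joint angles; "qd": joint speeds; "effort": joint torques, N m; "position": TCP position; "ee_rot": TCP orientation; "contact_force": force on the tool from outside, world axes, zero at the start; "moment": the same for the moment, N m; "width": finger opening in m.
Only numpy, scipy, OpenCV 4.12 (cv2) and the standard library are available. Lean on these libraries where they do the work, as an engineer would, in place of code of your own. Each camera call takes 0.05 s, during which the arm holds its last target.

## Working session

There is one attempt and no reset: what is moved stays moved. The work goes in short steps, Python scripts to look and compute and a tool call to move; the robot and the scene stay as the last step left them, time stands still between calls to the robot, and variables do not carry over. Pictures are saved under pics/ and viewed, and the job is handed in when it is done.

Besides the shell and the picture viewer there is one more tool, called after "Call:" as name(argument=value, ...), one argument or row to a line, values as JSON. servo_tool: Moves the arm, as the interface text tells. Its arguments: {"type":"object","properties":{"deltas":{"type":"array","items":{"type":"number"}},"jaw":{"type":"number"},"grip_force":{"type":"number"}},"required":["deltas"]}

```bash
mkdir -p pics
cat > h.py <<'E'
import numpy as np, cv2
from rig import manip, eyes
from scipy.spatial.transform import Rotation as R
def snap(n,f):
    im,d=eyes.get_image(n); cv2.imwrite('pics/%s.png'%f,im[:,:,::-1]); np.savez('pics/%s.npz'%f,im=im,d=d)
    c=eyes.get_calibration(n); np.savez('pics/%s_c.npz'%f,K=c['camera_matrix'],r=c['rvec'],t=c['tvec'])
def load(f):
    a=np.load('pics/%s.npz'%f); c=np.load('pics/%s_c.npz'%f)
    return a['im'],a['d'],c['K'],cv2.Rodrigues(c['r'])[0],c['t'].reshape(3)
def pts(f):
    im,d,K,Rm,t=load(f)
    v,u=np.mgrid[0:480,0:640]
    P=np.stack([(u-K[0,2])/K[0,0]*d,(v-K[1,2])/K[1,1]*d,d],-1)
    return im,d,(P-t)@Rm
def ray(f,u,v,z):
    im,d,K,Rm,t=load(f)
    r=Rm.T@np.array([(u-K[0,2])/K[0,0],(v-K[1,2])/K[1,1],1]); o=-Rm.T@t
    return o+r*(z-o[2])/r[2]
def proj(f,p):
    im,d,K,Rm,t=load(f); q=K@(Rm@np.asarray(p)+t); return q[:2]/q[2]
def st():
    s=manip.get_state(); q=s['ee_rot']; return s,np.array(s['position']),R.from_quat([q[1],q[2],q[3],q[0]])
E
python3 - <<'E'
from h import *
s,p,r=st(); print(s['clock'],p,r.as_matrix().round(3),s['width'])
for n in ['scene','side','wrist']: 
    snap(n,n+'0'); 
    im,d,K,Rm,t=load(n+'0'); print(n,K[0,0],(-Rm.T@t).round(3),Rm[2].round(2))
E
```

```text
0.0 [0.17727008 0.54644561 0.23044608] [[-0.951  0.309 -0.001]
 [ 0.309  0.951 -0.002]
 [ 0.    -0.002 -1.   ]] 0.08535374379069555
scene 552.234817229011 [1.206 0.025 1.169] [-0.51 -0.   -0.86]
side 617.3254035492671 [ 0.011 -0.935  0.81 ] [ 0.43  0.73 -0.54]
wrist 372.0194857758017 [0.102 0.571 0.373] [ 0.29 -0.1  -0.95]
```

View pics/scene0.png

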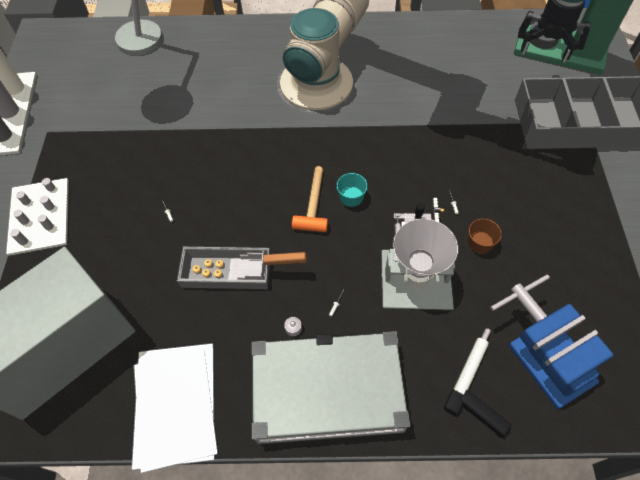

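View pics/side0.png

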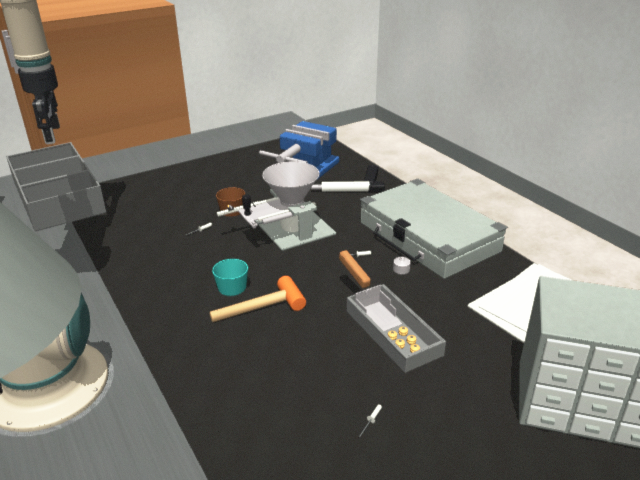

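View pics/wrist0.png

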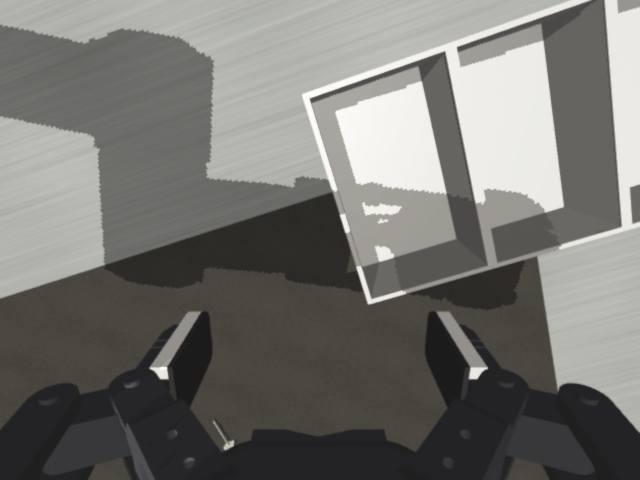

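The scene camera sees the tray at (225,268) with 5 nuts near (208,268), the scoop handle at (285,258), the funnel at (425,248), and its knob at (420,212). The look-alikes are the teal cup (352,190) and the copper cup (485,236). The can should be under the spout.

Run:
```python
from h import *
im,d,P=pts('scene0')
a=im[230:305,165:320,::-1]; b=im[180:315,370:500,::-1]
cv2.imwrite('pics/c1.png',cv2.resize(a,None,fx=5,fy=5,interpolation=cv2.INTER_CUBIC))
cv2.imwrite('pics/c2.png',cv2.resize(b,None,fx=4.4,fy=4.4,interpolation=cv2.INTER_CUBIC))
im=load('side0')[0]
a=im[240:375,330:450,::-1]; b=im[155:255,180:345,::-1]
cv2.imwrite('pics/c3.png',cv2.resize(a,None,fx=4.4,fy=4.4,interpolation=cv2.INTER_CUBIC))
cv2.imwrite('pics/c4.png',cv2.resize(b,None,fx=4.8,fy=4.8,interpolation=cv2.INTER_CUBIC))
```

```text
(no output)
```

View pics/c1.png

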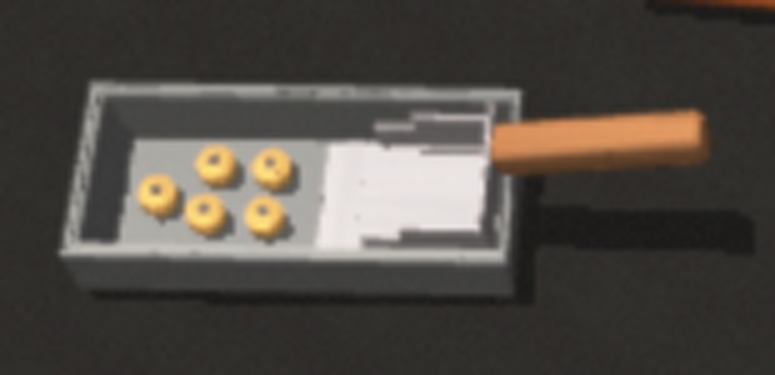

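View pics/c2.png

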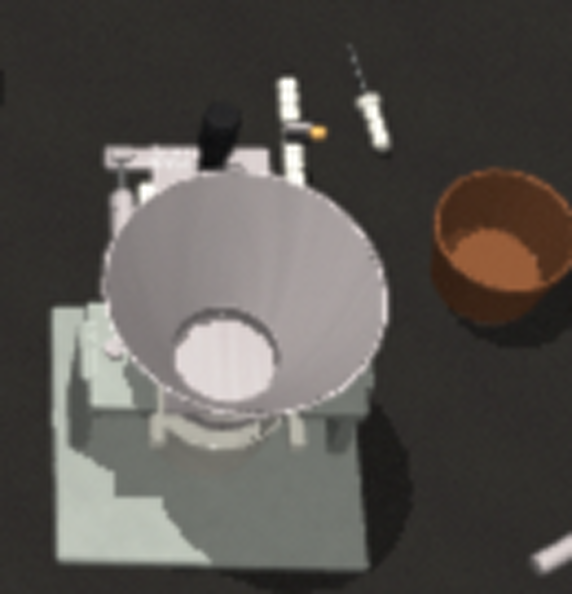

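View pics/c3.png

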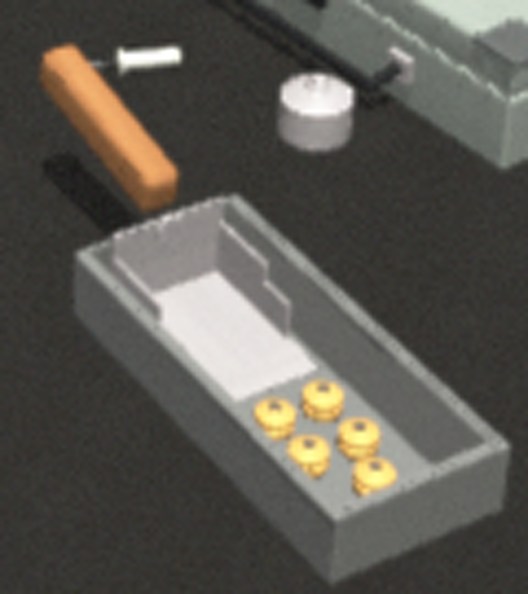

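View pics/c4.png

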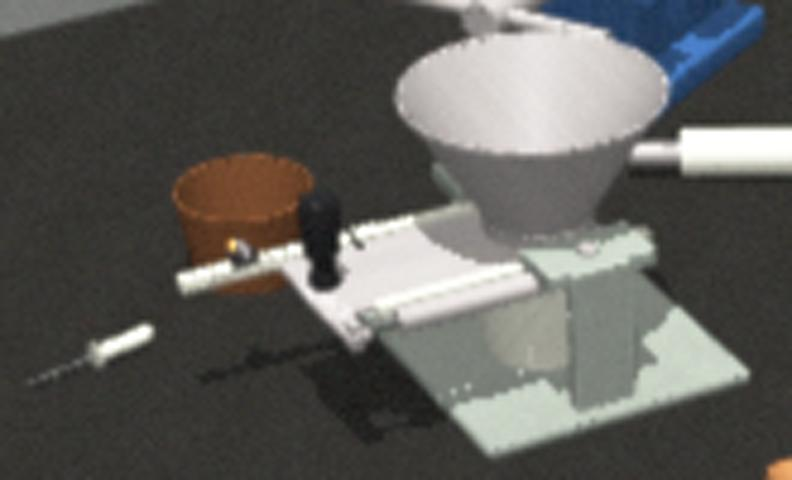

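Run:
```python
from h import *
for f in ['scene0','side0']:
    im,d,P=pts(f); hsv=cv2.cvtColor(im,cv2.COLOR_RGB2HSV)
    # wood handle
    box=np.zeros(d.shape,bool)
    if f=='scene0': box[248:270,263:310]=1
    else: box[245:292,335:375]=1
    m=box&(hsv[...,1]>110)&(hsv[...,0]<20)&(hsv[...,2]>60)
    q=P[m]; c=q.mean(0); 
    U,S,V=np.linalg.svd(q-c); a=V[0]*np.sign(-V[0][1]); t=(q-c)@a
    print(f,'handle',m.sum(),c.round(4),'axis',a.round(3),'ext',np.percentile(t,[1,99]).round(4), 'z max along:',[ (round(tt,3),q[abs(t-tt)<.006][:,2].max().round(4)) for tt in (-.04,-.02,0,.02,.04) if (abs(t-tt)<.006).any()])
    n=(hsv[...,1]>100)&(hsv[...,0]>14)&(hsv[...,0]<32)&(hsv[...,2]>90)
    B=np.zeros_like(n)
    if f=='scene0': B[250:285,185:232]=1
    else: B[320:360,380:430]=1
    n&=B
    k,l,stt,cen=cv2.connectedComponentsWithStats(n.astype(np.uint8))
    for i in range(1,k):
        if stt[i,4]>10:
            q=P[l==i]; print(' nut',cen[i].round(1),stt[i,4],q.mean(0).round(4),q[:,2].max().round(4), ray(f,*cen[i],0.013).round(4))
# tray rim
im,d,P=pts('scene0')
m=np.zeros(d.shape,bool); m[235:300,170:285]=1
q=P[m]; q=q[(abs(q[:,2]-.036)<.003)]
print('tray rim pts',len(q)); 
rect=cv2.minAreaRect(q[:,:2].astype(np.float32)); print(rect, cv2.boxPoints(rect).round(4))
# funnel rim
m=np.zeros(d.shape,bool); m[205:300,380:470]=1
q=P[m]; q=q[(abs(q[:,2]-.153)<.003)]; 
A=np.c_[2*q[:,:2],np.ones(len(q))]; x=np.linalg.lstsq(A,(q[:,:2]**2).sum(1),rcond=None)[0]
print('funnel',len(q),x[:2],np.sqrt(x[2]+x[0]**2+x[1]**2))
```

```text
scene0 handle 458 [ 0.6224 -0.0701  0.0771] axis [-0.47  -0.103 -0.877] ext [-0.0144  0.0933] z max along: [(-0.02, np.float64(0.088)), (0, np.float64(0.0841)), (0.02, np.float64(0.0712))]
 nut [208.  262.9] 45 [ 0.5992 -0.2566  0.0151] 0.0245 [ 0.598  -0.2571  0.013 ]
 nut [219.3 263.5] 46 [ 0.6014 -0.2296  0.0156] 0.0241 [ 0.6001 -0.2302  0.013 ]
 nut [196.4 268.8] 45 [ 0.6274 -0.2754  0.041 ] 1.1687 [ 0.6131 -0.2829  0.013 ]
 nut [205.7 272.4] 46 [ 0.6247 -0.2593  0.0163] 0.0219 [ 0.6231 -0.2601  0.013 ]
 nut [217.7 272.9] 46 [ 0.6261 -0.2311  0.0153] 0.0201 [ 0.6249 -0.2317  0.013 ]
side0 handle 500 [ 0.6124 -0.0794  0.0711] axis [-0.441 -0.746  0.499] ext [-0.1286  0.0317] z max along: [(-0.04, np.float64(0.0844)), (-0.02, np.float64(0.0862)), (0, np.float64(0.0824)), (0.02, np.float64(0.0744)), (0.04, np.float64(0.069))]
 nut [402.9 331. ] 66 [ 0.6204 -0.2364  0.0136] 0.0193 [ 0.6209 -0.2359  0.013 ]
 nut [392.2 334.8] 59 [ 0.5955 -0.2351  0.0146] 0.0195 [ 0.5968 -0.2336  0.013 ]
 nut [412.4 343.1] 123 [ 0.6134 -0.2742  0.015 ] 0.0348 [ 0.6148 -0.2727  0.013 ]
 nut [400.2 342.8] 60 [ 0.5847 -0.2726  0.028 ] 0.8102 [ 0.5958 -0.2598  0.013 ]
tray rim pts 597
((0.6136505603790283, -0.21566897630691528), (0.20372125506401062, 0.0931185707449913), 88.17820739746094) [[ 0.5639 -0.316 ]
 [ 0.6569 -0.319 ]
 [ 0.6634 -0.1153]
 [ 0.5704 -0.1124]]
funnel 276 [0.63879007 0.23134559] 0.06558003446561958
```

Run:
```python
from h import *
for f in ['scene0','side0']:
    im,d,P=pts(f); hsv=cv2.cvtColor(im,cv2.COLOR_RGB2HSV)
    box=np.zeros(d.shape,bool)
    if f=='scene0': box[248:270,263:310]=1
    else: box[245:292,335:375]=1
    m=box&(hsv[...,1]>110)&(hsv[...,0]<20)&(hsv[...,2]>60)
    m=cv2.erode(m.astype(np.uint8),np.ones((3,3)))>0
    q=P[m]; q=q[(q[:,2]>.045)&(q[:,2]<.1)]
    print(f,len(q),'y range',np.percentile(q[:,1],[0,2,98,100]).round(4))
    for y in np.arange(-.11,-.015,.01):
        s=q[abs(q[:,1]-y)<.005]
        if len(s)>4:
            top=s[s[:,2]>s[:,2].max()-.004]
            print('  y %.3f zmax %.4f  x top %.4f..%.4f'%(y,s[:,2].max(),top[:,0].min(),top[:,0].max()))
# tray rim lines
im,d,P=pts('scene0')
m=np.zeros(d.shape,bool); m[235:300,170:285]=1
q=P[m]; q=q[(abs(q[:,2]-.036)<.002)]
for nm,s in [('x-',q[(q[:,0]<.576)]),('x+',q[q[:,0]>.652])]:
    k=np.polyfit(s[:,1],s[:,0],1); print(nm,len(s),k, np.degrees(np.arctan(k[0])), np.percentile(s[:,1],[1,99]))
```

```text
scene0 345 y range [-0.1177 -0.1154 -0.0267 -0.0244]
  y -0.110 zmax 0.0746  x top 0.6151..0.6237
  y -0.100 zmax 0.0755  x top 0.6124..0.6266
  y -0.090 zmax 0.0779  x top 0.6112..0.6264
  y -0.080 zmax 0.0818  x top 0.6158..0.6248
  y -0.070 zmax 0.0818  x top 0.6128..0.6299
  y -0.060 zmax 0.0841  x top 0.6146..0.6254
  y -0.050 zmax 0.0838  x top 0.6137..0.6274
  y -0.040 zmax 0.0889  x top 0.6152..0.6288
  y -0.030 zmax 0.0880  x top 0.6152..0.6279
side0 363 y range [-0.1245 -0.1225 -0.033  -0.0298]
  y -0.110 zmax 0.0742  x top 0.6060..0.6197
  y -0.100 zmax 0.0744  x top 0.6054..0.6195
  y -0.090 zmax 0.0754  x top 0.6043..0.6204
  y -0.080 zmax 0.0778  x top 0.6065..0.6198
  y -0.070 zmax 0.0798  x top 0.6074..0.6218
  y -0.060 zmax 0.0845  x top 0.6053..0.6150
  y -0.050 zmax 0.0830  x top 0.6078..0.6208
  y -0.040 zmax 0.0862  x top 0.6085..0.6193
  y -0.030 zmax 0.0853  x top 0.6093..0.6213
x- 150 [0.02189727 0.57659988] 1.25442077065438 [-0.31134744 -0.11967279]
x+ 140 [0.02550433 0.66168847] 1.4609735561270834 [-0.3100059 -0.1194601]
```

```bash
cat >> h.py <<'E'
def plan(pt,Rt,n,p=None,r=None,dec=1):
    """rows (flat list) to go from (p,r) to (pt,Rt) in n rows, straight"""
    if p is None: s,p,r=st()
    Rt=R.from_matrix(Rt) if not isinstance(Rt,R) else Rt
    out=[]
    for i in range(n):
        k=n-i
        dp=r.inv().apply((pt-p)/k)*100; rv=np.degrees((r.inv()*Rt).as_rotvec()/k)
        dp=dp.round(dec)+0; rv=rv.round(1)+0
        out+=list(dp)+list(rv)
        p=p+r.apply(dp/100); r=r*R.from_rotvec(np.radians(rv))
    print('rows',n,'[' + ', '.join('%g'%x for x in out)+']'); print('end',p.round(4), 'err deg',np.degrees((r.inv()*Rt).magnitude()).round(2))
def toolR(nose_yaw_deg,pitch_down_deg=0):
    """tool orientation with scoop nose along yaw, nose-down pitch"""
    a=np.radians(nose_yaw_deg); sx=np.array([np.cos(a),np.sin(a),0]); sz=np.array([0,0,1.]); sy=np.cross(sz,sx)
    return R.from_matrix(np.c_[-sx,sy,-sz])*R.from_euler('y',pitch_down_deg,degrees=True)
E
python3 - <<'E'
from h import *
for n,u,v,z in [('mallet head',310,224,.017),('head L',293,222,.03),('head R',327,225,.03),('head bot',310,233,.01),('die',293,326,.017),('rivet',337,303,.003),('knob',420,209,.125)]:
    print(n,ray('scene0',u,v,z).round(3))
plan(np.array([.617,-.073,.20]),toolR(-91.4),17)
E
```

```text
mallet head [ 0.497 -0.016  0.017]
head L [ 0.499 -0.057  0.03 ]
head R [0.509 0.026 0.03 ]
head bot [ 0.519 -0.016  0.01 ]
die [ 0.761 -0.053  0.017]
rivet [0.701 0.046 0.003]
knob [0.529 0.235 0.125]
rows 17 [-3.6, -2.7, 0.2, 0, 0, 4.3, -3.8, -2.4, 0.2, 0, 0, 4.3, -3.9, -2.1, 0.2, 0, 0, 4.3, -4.1, -1.8, 0.2, 0, 0, 4.3, -4.2, -1.5, 0.2, 0, 0, 4.3, -4.3, -1.2, 0.2, 0, 0, 4.3, -4.4, -0.8, 0.2, 0, 0, 4.3, -4.4, -0.5, 0.2, 0, 0, 4.3, -4.5, -0.2, 0.2, 0, 0, 4.3, -4.5, 0.2, 0.2, 0, 0, 4.3, -4.4, 0.5, 0.2, 0, 0, 4.3, -4.4, 0.8, 0.2, 0, 0, 4.4, -4.3, 1.2, 0.1, 0, 0, 4.3, -4.2, 1.5, 0.2, 0, 0, 4.4, -4.1, 1.8, 0.1, 0, 0, 4.3, -4, 2.1, 0.2, 0, 0, 4.4, -3.7, 2.4, 0.1, 0, 0.1, 4.3]
end [ 0.6174 -0.0726  0.2002] err deg 0.05
```

Call:
servo_tool(
  deltas=[-3.6, -2.7, 0.2, 0, 0, 4.3, -3.8, -2.4, 0.2, 0, 0, 4.3, -3.9, -2.1, 0.2, 0, 0, 4.3, -4.1, -1.8, 0.2, 0, 0, 4.3, -4.2, -1.5, 0.2, 0, 0, 4.3, -4.3, -1.2, 0.2, 0, 0, 4.3, -4.4, -0.8, 0.2, 0, 0, 4.3, -4.4, -0.5, 0.2, 0, 0, 4.3, -4.5, -0.2, 0.2, 0, 0, 4.3, -4.5, 0.2, 0.2, 0, 0, 4.3, -4.4, 0.5, 0.2, 0, 0, 4.3, -4.4, 0.8, 0.2, 0, 0, 4.4, -4.3, 1.2, 0.1, 0, 0, 4.3, -4.2, 1.5, 0.2, 0, 0, 4.4, -4.1, 1.8, 0.1, 0, 0, 4.3, -4, 2.1, 0.2, 0, 0, 4.4, -3.7, 2.4, 0.1, 0, 0.1, 4.3],
  jaw=7,
  grip_force=110,
)

```text
clock: 1.85
position: [0.6154, -0.1009, 0.1932]
ee_rot: [-0.003, 0.731, 0.683, 0.0]
contact_force: [0.1, 0.2, 0.4]
width: 0.0701
```

Run:
```python
from h import *
s,p,r=st(); print(s['clock'],p,s['qpos'])
snap('wrist','w1')
```

```text
1.85 [ 0.61536833 -0.10092014  0.19317547] [-0.27619629  0.37288248  1.45518701  0.00372459  1.31820588 -0.2091114 ]
```

View pics/w1.png

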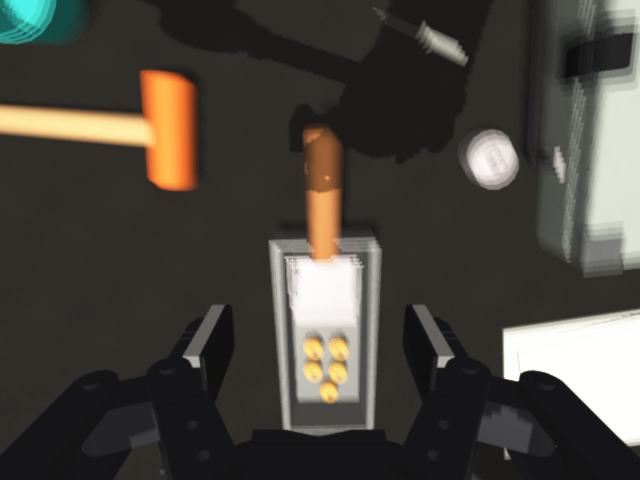

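Call:
servo_tool(
  deltas=[0, 0, 0, 0, 0, 0, 0, 0, 0, 0, 0, 0],
)

```text
clock: 2.1
position: [0.6206, -0.1107, 0.1906]
ee_rot: [0.001, 0.734, 0.679, -0.001]
contact_force: [0.2, 0.1, -0.2]
width: 0.0701
```

Run:
```python
from h import *
s,p,r=st(); print(s['clock'],p,s['qd'],r.as_matrix().round(3))
snap('wrist','w2')
im,d,P=pts('w2'); hsv=cv2.cvtColor(im,cv2.COLOR_RGB2HSV)
m=(hsv[...,1]>110)&(hsv[...,0]<20)&(hsv[...,2]>40); m[:, :280]=0; m[:,370:]=0; m[300:]=0
m=cv2.erode(m.astype(np.uint8),np.ones((3,3)))>0
q=P[m]; q=q[(q[:,2]>.045)&(q[:,2]<.1)]
print(len(q),np.percentile(q[:,1],[0,2,98,100]).round(4))
for y in np.arange(-.12,-.015,.01):
    s=q[abs(q[:,1]-y)<.005]
    if len(s)>4: print('y %.3f z %.4f..%.4f x %.4f..%.4f'%(y,s[:,2].min(),s[:,2].max(),s[:,0].min(),s[:,0].max()))
n=(hsv[...,1]>100)&(hsv[...,0]>14)&(hsv[...,0]<32)&(hsv[...,2]>90); n[:300]=0; n[:,:290]=0; n[:,370:]=0
k,l,stt,cen=cv2.connectedComponentsWithStats(n.astype(np.uint8))
for i in range(1,k):
    if stt[i,4]>20: print('nut',cen[i].round(1),stt[i,4],ray('w2',*cen[i],.014).round(4))
b=P[(abs(P[...,2]-.036)<.002)]; b=b[(b[:,0]>.55)&(b[:,0]<.68)&(b[:,1]<-.1)&(b[:,1]>-.34)]
print(cv2.minAreaRect(b[:,:2].astype(np.float32)))
```

```text
2.1 [ 0.6206399  -0.11069964  0.19063315] [-0.00336742  0.00496358  0.00589851  0.01467414  0.01578227 -0.00120564] [[ 0.077  0.997 -0.   ]
 [ 0.997 -0.077 -0.002]
 [-0.002 -0.    -1.   ]]
3662 [-0.1199 -0.1163 -0.0249 -0.0223]
y -0.120 z 0.0673..0.0711 x 0.6063..0.6236
y -0.110 z 0.0662..0.0730 x 0.6058..0.6240
y -0.100 z 0.0677..0.0749 x 0.6060..0.6250
y -0.090 z 0.0689..0.0764 x 0.6062..0.6252
y -0.080 z 0.0717..0.0780 x 0.6070..0.6257
y -0.070 z 0.0733..0.0803 x 0.6075..0.6261
y -0.060 z 0.0745..0.0816 x 0.6077..0.6265
y -0.050 z 0.0764..0.0833 x 0.6082..0.6271
y -0.040 z 0.0770..0.0851 x 0.6081..0.6273
y -0.030 z 0.0754..0.0873 x 0.6084..0.6278
y -0.020 z 0.0692..0.0820 x 0.6104..0.6262
nut [305.4 334.9] 287 [ 0.5987 -0.2297  0.014 ]
nut [330.8 334.6] 286 [ 0.6235 -0.2313  0.014 ]
nut [305.6 357.8] 272 [ 0.5966 -0.256   0.014 ]
nut [330.5 358.7] 281 [ 0.6214 -0.2589  0.014 ]
nut [322.2 378.6] 276 [ 0.6114 -0.2822  0.014 ]
((0.6127166748046875, -0.21647369861602783), (0.2043035328388214, 0.09023701399564743), 87.84465026855469)
```

View pics/w2.png

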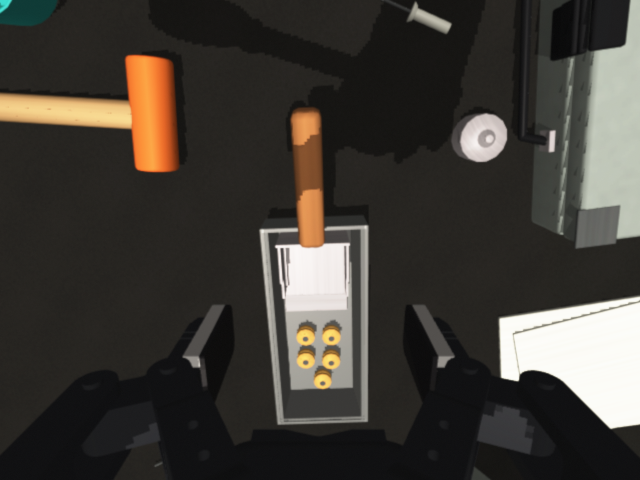

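Run:
```python
from h import *
plan(np.array([.6168,-.071,.10]),toolR(-91.8),6)
```

```text
rows 6 [0.6, -0.1, 1.5, 0, 0, -0.4, 0.7, -0.1, 1.5, 0, 0, -0.4, 0.6, -0.1, 1.5, 0, 0, -0.4, 0.7, -0.1, 1.5, 0, 0, -0.5, 0.6, -0.1, 1.5, 0, 0, -0.4, 0.7, -0.1, 1.6, 0, 0.1, -0.5]
end [ 0.6164 -0.0709  0.0996] err deg 0.06
```

Call:
servo_tool(
  deltas=[0.6, -0.1, 1.5, 0, 0, -0.4, 0.7, -0.1, 1.5, 0, 0, -0.4, 0.6, -0.1, 1.5, 0, 0, -0.4, 0.7, -0.1, 1.5, 0, 0, -0.5, 0.6, -0.1, 1.5, 0, 0, -0.4, 0, 0, 0, 0, 0, 0, 0, 0, 0, 0, 0, 0],
)

```text
clock: 2.85
position: [0.6111, -0.0656, 0.1168]
ee_rot: [-0.001, 0.716, 0.698, -0.0]
contact_force: [0.4, -0.4, 0.2]
width: 0.0698
```

Run:
```python
from h import *
plan(np.array([.6168,-.071,.05]),toolR(-91.8),4)
```

```text
rows 4 [-0.1, 0.1, 1.7, 0, 0, 0.1, -0.1, 0.2, 1.7, 0, 0, 0.1, -0.2, 0.1, 1.6, 0, 0, 0.1, -0.1, 0.2, 1.7, -0.1, -0.1, 0.1]
end [ 0.6169 -0.0706  0.0498] err deg 0.05
```

Call:
servo_tool(
  deltas=[-0.1, 0.1, 1.6, 0, 0, 0.1, -0.1, 0.2, 1.6, 0, 0, 0.1, -0.1, 0.1, 1.2, 0, 0, 0.1, 0, 0, 0, 0, 0, 0, 0, 0, 0, 0, 0, 0],
)

```text
clock: 3.35
position: [0.6173, -0.0677, 0.0774]
ee_rot: [0.003, 0.717, 0.698, 0.002]
contact_force: [-0.4, -0.4, -0.3]
width: 0.0697
```

Run:
```python
from h import *
s,p,r=st(); print(s['qd'])
plan(np.array([.6168,-.071,.05]),toolR(-91.8),2)
```

```text
[-0.00023205  0.00220134  0.00299118 -0.00217474  0.0016909  -0.00136104]
rows 2 [-0.2, 0, 1.4, 0.2, 0, 0.1, -0.1, -0.1, 1.3, 0.2, 0, 0.2]
end [ 0.6164 -0.0707  0.0504] err deg 0.07
```

Call:
servo_tool(
  deltas=[-0.2, 0, 1.4, 0.2, 0, 0.1, -0.1, -0.1, 1.4, 0.2, 0, 0.2, 0, 0, 0, 0, 0, 0, 0, 0, 0, 0, 0, 0],
)

```text
clock: 3.75
position: [0.6172, -0.0714, 0.0485]
ee_rot: [0.001, 0.719, 0.695, 0.0]
contact_force: [-0.1, -0.7, 0.3]
width: 0.07
```

Call:
servo_tool(
  deltas=[0, 0, 0, 0, 0, 0, 0, 0, 0, 0, 0, 0, 0, 0, 0, 0, 0, 0, 0, 0, 0, 0, 0, 0, 0, 0, 0, 0, 0, 0],
  jaw=1.0,
  grip_force=110,
)

```text
clock: 4.25
position: [0.6174, -0.0715, 0.0492]
ee_rot: [0.002, 0.719, 0.695, 0.0]
contact_force: [-0.1, -0.1, -1.5]
width: 0.0184
```

Run:
```python
from h import *
s,p,r=st(); print(s['clock'],p,s['contact_force'],s['moment'],s['width'],r.as_matrix().round(3))
snap('wrist','w3');snap('side','s3')
a=cv2.imread('pics/s3.png')[210:390,300:480]; cv2.imwrite('pics/s3c.png',cv2.resize(a,None,fx=3.2,fy=3.2))
```

```text
4.25 [ 0.61739582 -0.07149446  0.04923632] [-0.05556427 -0.05537253 -1.45141523] [0.02814415 0.04075232 0.00242899] 0.01840250444619551 [[ 0.033  0.999  0.003]
 [ 0.999 -0.033 -0.002]
 [-0.002  0.003 -1.   ]]
```

View pics/w3.png

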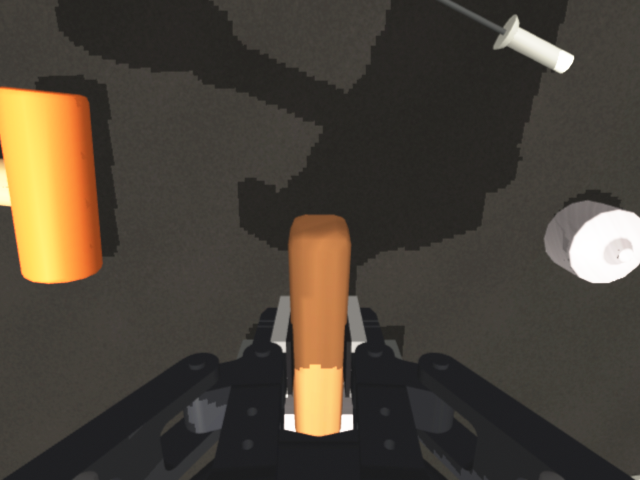

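View pics/s3c.png

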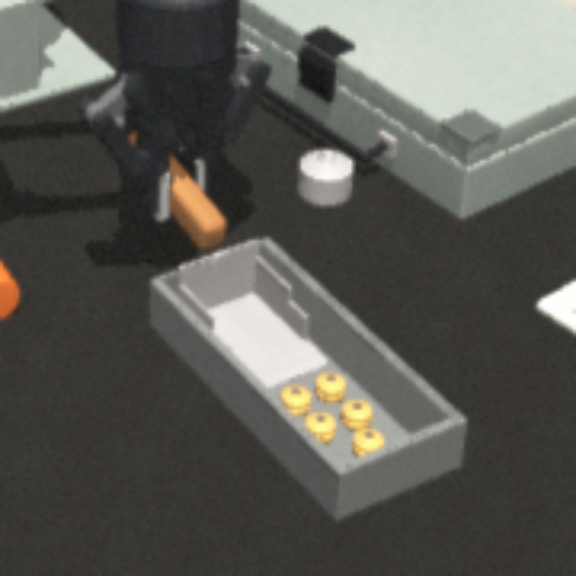

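Call:
servo_tool(
  deltas=[-0.6, 0, 0.1, 0, 0, 0, -1, 0, 0, 0, 0, 0, -1, 0, 0, 0, 0, 0, -1, 0, 0, 0, 0, 0, -1, 0, 0, 0, 0, 0, -1, 0, 0, 0, 0, 0, 0, 0, 0, 0, 0, 0],
)

```text
clock: 5.05
position: [0.6164, -0.1299, 0.0494]
ee_rot: [0.001, 0.719, 0.695, 0.003]
contact_force: [0.6, -1.0, -0.0]
width: 0.0184
```

Run:
```python
from h import *
s,p,r=st(); print(s['clock'],p,s['contact_force'],s['moment'],s['width'],r.as_matrix().round(3))
snap('side','s4');snap('scene','c4')
a=cv2.imread('pics/s4.png')[210:390,300:480]; b=cv2.imread('pics/c4.png')[220:310,160:320]
cv2.imwrite('pics/s4c.png',np.vstack([cv2.resize(a,(600,600))[200:],cv2.resize(b,(600,337))])[:800])
```

```text
5.05 [ 0.6163575  -0.12985039  0.0493864 ] [ 0.58608778 -0.9747923  -0.00249501] [-0.21591746  0.03811714  0.04006596] 0.018402479580017676 [[ 0.034  0.999  0.005]
 [ 0.999 -0.034  0.002]
 [ 0.002  0.005 -1.   ]]
```

View pics/s4c.png

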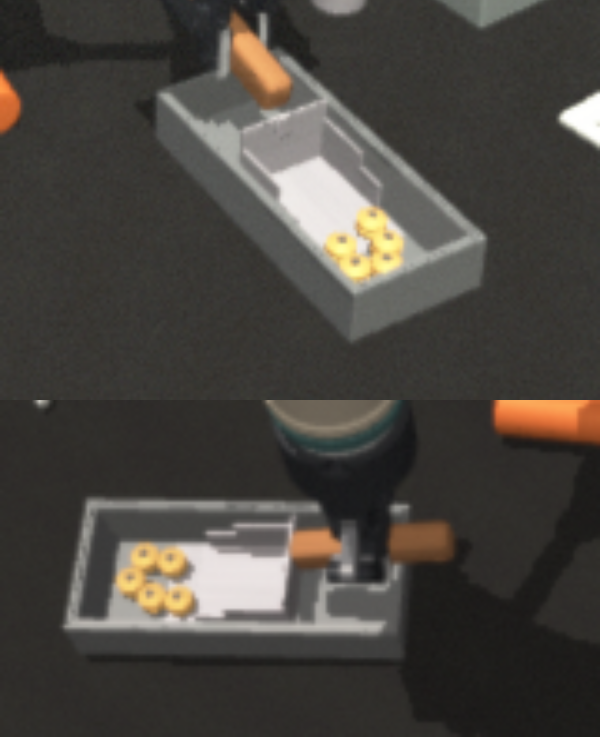

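Call:
servo_tool(
  deltas=[-0.6, 0, 0.05, 0, 0, 0, -0.6, 0, 0, 0, 0, 0, -0.6, 0, 0.0, 0, 0, 0, -0.6, 0, 0, 0, 0, 0, -0.5, 0, 0, 0, 0, 0, -0.3, 0, 0, 0, 0, 0, 0, 0, 0, 0, 0, 0],
)

```text
clock: 5.85
position: [0.6155, -0.1597, 0.0497]
ee_rot: [-0.0, 0.719, 0.695, 0.005]
contact_force: [0.9, 3.0, 2.1]
width: 0.0184
```

```bash
cat > look.py <<'E'
from h import *
import sys
n=sys.argv[1]
s,p,r=st(); print(s['clock'],p,s['contact_force'],s['moment'],s['width'],r.as_matrix().round(3))
snap('side','s'+n);snap('scene','c'+n)
a=cv2.imread('pics/s%s.png'%n)[210:390,300:480]; b=cv2.imread('pics/c%s.png'%n)[220:310,160:320]
cv2.imwrite('pics/s%sc.png'%n,np.vstack([cv2.resize(a,(600,600))[200:],cv2.resize(b,(600,337))])[:800])
E
python3 look.py 5
```

```text
5.85 [ 0.61554219 -0.15974723  0.04968246] [0.93888183 3.03576325 2.10274829] [0.24349221 0.03070917 0.02633384] 0.018364935640678516 [[ 0.033  0.999  0.006]
 [ 0.999 -0.033  0.007]
 [ 0.007  0.006 -1.   ]]
```

View pics/s5c.png

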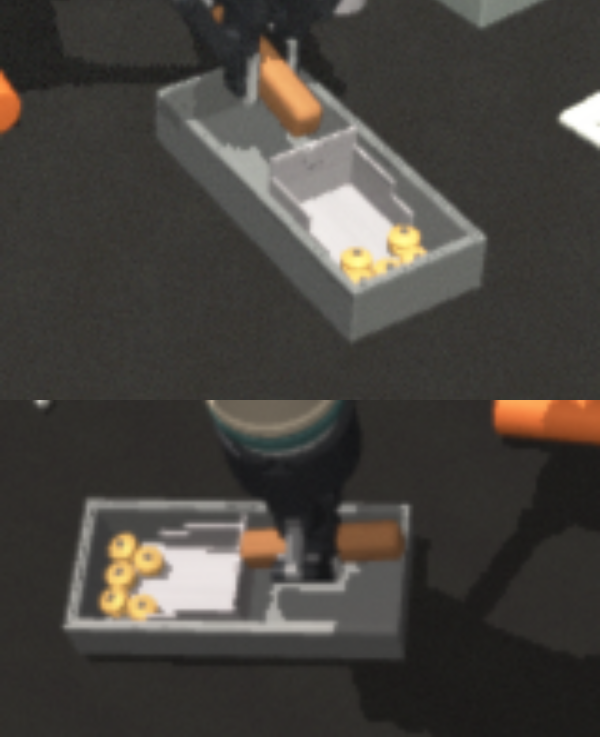

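Call:
servo_tool(
  deltas=[-0.5, 0, 0.1, 0, 0.5, 0, -0.5, 0, 0.1, 0, 0, 0, -0.5, 0, 0.0, 0, 0, 0, -0.4, 0, 0, 0, 0, 0, -0.4, 0, 0, 0, 0, 0],
)

```text
clock: 6.45
position: [0.6161, -0.1674, 0.0536]
ee_rot: [-0.011, 0.72, 0.694, 0.018]
contact_force: [0.8, 11.0, 9.2]
width: 0.0184
```

```bash
python3 look.py 6
```

```text
6.45 [ 0.6161122  -0.16743259  0.0535693 ] [ 0.78464723 10.95594488  9.15357054] [1.37129285 0.16783761 0.0259562 ] 0.01835228482606058 [[ 0.036  0.999  0.01 ]
 [ 0.998 -0.036  0.041]
 [ 0.041  0.008 -0.999]]
```

View pics/s6c.png

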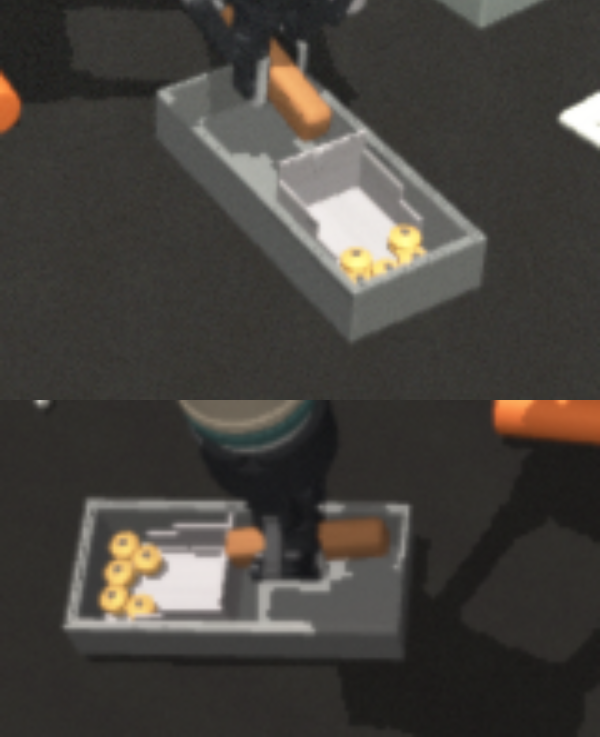

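```bash
cat >> h.py <<'E'
NT=np.array([-.136,0,.0442])
def nose(): s,p,r=st(); return p+r.apply(NT)
def plan_nose(pn,Rt,n,dec=1):
    """nose-tracking: nose moves straight to pn while orientation slerps"""
    from scipy.spatial.transform import Slerp
    s,p,r=st(); n0=p+r.apply(NT); sl=Slerp([0,1],R.concatenate([r,Rt])); out=[]
    for i in range(1,n+1):
        Ri=sl(i/n); pi=n0+(pn-n0)*i/n-Ri.apply(NT)
        dp=(r.inv().apply(pi-p)*100).round(dec)+0; rv=np.degrees((r.inv()*Ri).as_rotvec()).round(1)+0
        out+=list(dp)+list(rv); p=p+r.apply(dp/100); r=r*R.from_rotvec(np.radians(rv))
    print('rows',n,'[' + ', '.join('%g'%x for x in out)+']'); print('end tcp',p.round(4),'nose',(p+r.apply(NT)).round(4))
E
python3 - <<'E'
from h import *
n=nose(); print(n)
plan_nose(n+[0,-.010,.035],toolR(-91.9,-22),10)
E
```

```text
[ 0.6116413  -0.30142322  0.00379762]
rows 10 [0.1, 0, 0.2, 0, -2.4, 0, 0.1, 0, 0.3, 0.1, -2.5, -0.1, 0, 0, 0.2, 0, -2.4, 0, 0.1, 0, 0.2, 0.1, -2.4, 0, 0, 0, 0.3, 0, -2.5, 0, 0, 0, 0.2, 0.1, -2.4, -0.1, 0, 0, 0.3, 0, -2.5, 0, 0, 0, 0.3, 0.1, -2.4, 0, 0, 0, 0.2, 0, -2.4, -0.1, 0, 0, 0.3, 0, -2.5, 0]
end tcp [ 0.6162 -0.1683  0.029 ] nose [ 0.6116 -0.3109  0.0391]
```

Run:
```python
from h import *
n=nose()
plan_nose(n+[0,-.009,.04],toolR(-91.9,-15),9)
```

```text
rows 9 [0.1, 0, 0, 0.1, -1.9, 0, 0, 0, 0, 0, -2, -0.1, 0, 0, 0, 0.1, -1.9, 0, 0.1, 0, 0.1, 0, -1.9, 0, 0, 0, 0, 0.1, -2, 0, -0.1, 0, 0, 0, -1.9, -0.1, 0, 0, 0.1, 0.1, -1.9, 0, 0, 0, 0, 0, -1.9, 0, -0.1, 0, 0.1, 0.1, -2, -0.1]
end tcp [ 0.6162 -0.1679  0.051 ] nose [ 0.6115 -0.3106  0.0435]
```

Call:
servo_tool(
  deltas=[-0.1, 0, 0, 0, -1.9, 0, -0.1, 0, 0, 0, -2, 0, 0, 0, 0, 0, -1.9, 0, 0, 0, 0, 0, -1.9, 0, 0, 0, 0, 0, -2, 0, 0, 0, 0, 0, -2, 0],
)

```text
clock: 7.15
position: [0.6116, -0.1657, 0.0475]
ee_rot: [0.054, 0.718, 0.691, -0.058]
contact_force: [-0.9, 0.8, -2.6]
width: 0.0183
```

```bash
python3 look.py 7; python3 -c "
from h import *
print(nose())"
```

```text
7.15 [ 0.61156717 -0.16566753  0.04751189] [-0.92736854  0.75322344 -2.62301028] [ 0.45366815 -0.10529992  0.03288376] 0.018309654205547407 [[ 0.037  0.999 -0.008]
 [ 0.987 -0.038 -0.159]
 [-0.159 -0.002 -0.987]]
[ 0.60598987 -0.30590013  0.02509115]
```

View pics/s7c.png

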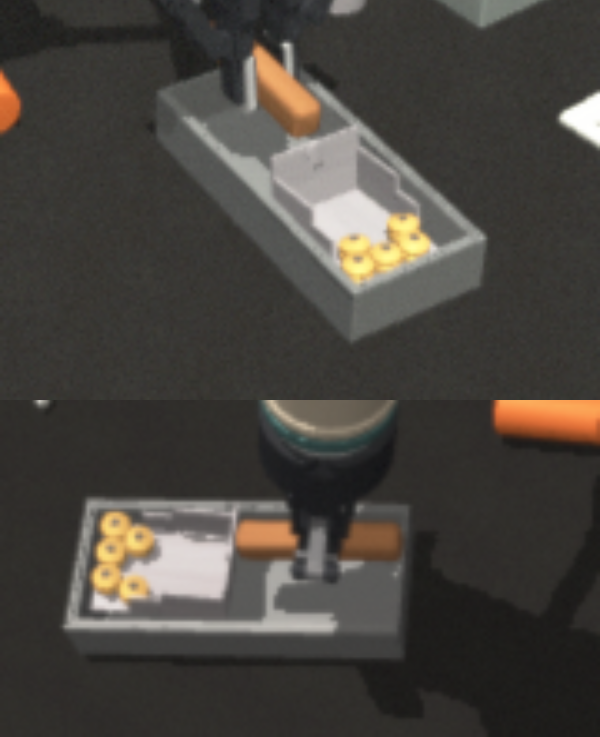

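Run:
```python
from h import *
n=nose()
plan_nose(n+[0.003,-.004,.06],toolR(-91.9,-20),8)
```

```text
rows 8 [-0.1, 0, -0.4, 0, -1.4, 0, 0, 0.1, -0.4, -0.1, -1.3, 0, -0.1, 0, -0.4, 0, -1.4, -0.1, -0.2, 0, -0.4, 0, -1.4, 0, -0.1, 0.1, -0.4, 0, -1.3, 0, -0.1, 0, -0.4, -0.1, -1.4, 0, -0.2, 0, -0.3, 0, -1.4, 0, -0.2, 0, -0.4, 0, -1.3, 0]
end tcp [ 0.6132 -0.1671  0.0799] nose [ 0.6084 -0.3099  0.0848]
```

Call:
servo_tool(
  deltas=[-0.1, 0, -0.4, 0, -1.4, 0, 0, 0.1, -0.4, -0.1, -1.3, 0, -0.1, 0, -0.4, 0, -1.4, -0.1, -0.2, 0, -0.4, 0, -1.4, 0, -0.1, 0.1, -0.4, 0, -1.3, 0, -0.1, 0, -0.4, -0.1, -1.4, 0, -0.2, 0, -0.3, 0, -1.4, 0, -0.2, 0, -0.4, 0, -1.3, 0, 0, 0, 0, 0, 0, 0],
)

```text
clock: 8.15
position: [0.6142, -0.1694, 0.0823]
ee_rot: [0.125, 0.708, 0.682, -0.129]
contact_force: [-0.1, 0.4, -3.1]
width: 0.0183
```

```bash
python3 look.py 8; python3 -c "
from h import *
print(nose())"
```

```text
8.15 [ 0.61417552 -0.16939041  0.0823378 ] [-0.05590277  0.44893737 -3.11217075] [ 0.59504675 -0.03318173 -0.01031448] 0.01832580476214832 [[ 0.035  0.999 -0.011]
 [ 0.935 -0.037 -0.353]
 [-0.354  0.002 -0.935]]
[ 0.60848506 -0.31238858  0.08850555]
```

View pics/s8c.png

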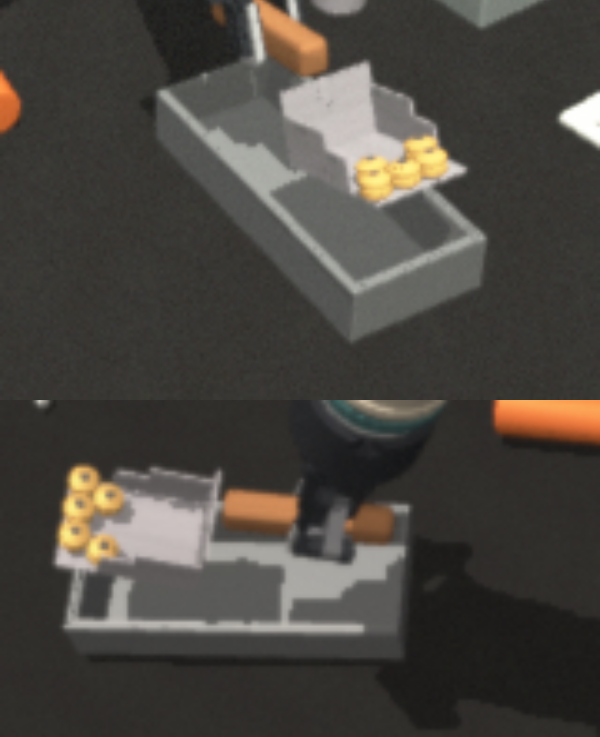

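Run:
```python
from h import *
n=nose()
plan_nose(n+[0.003,.06,.11],toolR(-91.9,-38),8)
```

```text
rows 8 [0.4, 0, -1, 0, -2.2, 0, 0.3, 0, -1.1, 0, -2.1, -0.1, 0.2, 0, -1, 0, -2.2, 0, 0.2, 0, -1.1, 0, -2.2, 0, 0.2, 0, -1, 0, -2.1, -0.1, 0.1, 0, -1.1, 0, -2.2, 0, 0, 0, -1, 0, -2.2, 0, -0.1, 0, -1, -0.1, -2.1, -0.1]
end tcp [ 0.6156 -0.1187  0.1495] nose [ 0.6113 -0.2531  0.1983]
```

Call:
servo_tool(
  deltas=[0.4, 0, -1, 0, -2.2, 0, 0.3, 0, -1.1, 0, -2.1, -0.1, 0.2, 0, -1, 0, -2.2, 0, 0.2, 0, -1.1, 0, -2.2, 0, 0.2, 0, -1, 0, -2.1, -0.1, 0.1, 0, -1.1, 0, -2.2, 0, 0, 0, -1, 0, -2.2, 0, -0.1, 0, -1, -0.1, -2.1, -0.1, 0, 0, 0, 0, 0, 0, 0, 0, 0, 0, 0, 0],
)

```text
clock: 9.25
position: [0.6162, -0.1186, 0.1491]
ee_rot: [0.228, 0.681, 0.655, -0.235]
contact_force: [-0.0, -0.6, -2.9]
width: 0.0182
```

```bash
python3 look.py 9; python3 -c "
from h import *
print(nose(),st()[0]['qpos'])"
```

```text
9.25 [ 0.61616637 -0.11859587  0.14914852] [-0.01344444 -0.5998817  -2.88454861] [ 0.72381541 -0.05651863 -0.01613204] 0.01817448854885624 [[ 0.032  0.999 -0.022]
 [ 0.785 -0.039 -0.618]
 [-0.618  0.002 -0.786]]
[ 0.61061608 -0.25320742  0.19858803] [ 0.05860676  0.48208034  1.60100018 -0.71165266  1.23025303  0.40481195]
```

View pics/s9c.png

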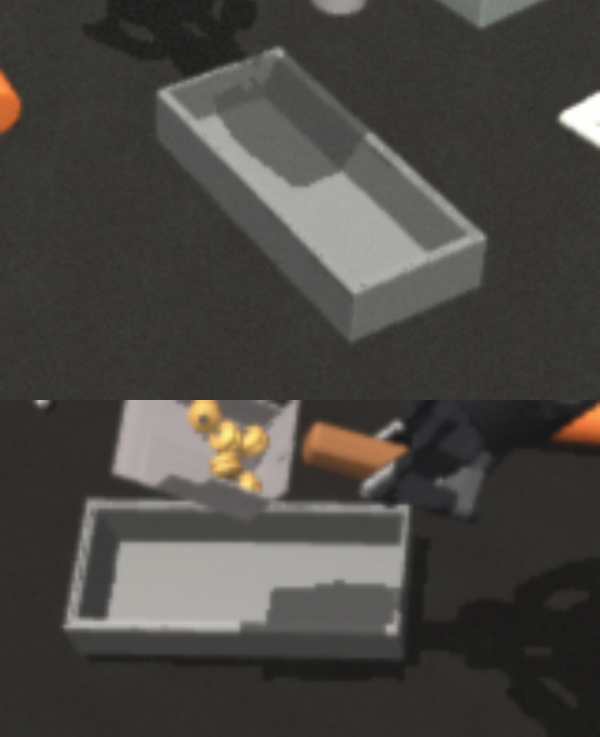

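```bash
cat >> h.py <<'E'
def plan_w(pn,Rt,w,dec=1,useNT=True):
    from scipy.spatial.transform import Slerp
    off=NT if useNT else np.zeros(3)
    s,p,r=st(); n0=p+r.apply(off); sl=Slerp([0,1],R.concatenate([r,Rt])); out=[]
    f=np.cumsum(w)/np.sum(w); n=len(w)
    for k in f:
        Ri=sl(min(k,1)); pi=n0+(pn-n0)*k-Ri.apply(off)
        dp=(r.inv().apply(pi-p)*100).round(dec)+0; rv=np.degrees((r.inv()*Ri).as_rotvec()).round(1)+0
        out+=list(dp)+list(rv); p=p+r.apply(dp/100); r=r*R.from_rotvec(np.radians(rv))
    print('rows',n,'[' + ', '.join('%g'%x for x in out)+']'); print('end tcp',p.round(4),'nose',(p+r.apply(NT)).round(4))
E
python3 - <<'E'
from h import *
plan_w(np.array([.639,.26,.25]),toolR(-91.9,-28),[.5,1,1.5]+[2]*10+[1.5,1,.5])
E
```

```text
rows 16 [0.7, 0, -0.7, 0, 0.2, 0, 1.4, 0, -1.5, 0, 0.4, 0, 2.1, 0.1, -2.2, 0, 0.6, 0, 2.9, 0, -2.9, 0, 0.8, -0.1, 2.9, 0.1, -2.8, 0, 0.7, 0, 2.9, 0.1, -2.8, 0, 0.8, 0, 3, 0, -2.8, 0, 0.8, -0.1, 3, 0.1, -2.7, 0, 0.8, 0, 3, 0.1, -2.7, -0.1, 0.8, 0, 3.1, 0, -2.6, 0, 0.8, 0, 3.1, 0.1, -2.6, 0, 0.8, -0.1, 3.1, 0.1, -2.5, 0, 0.7, 0, 3.2, 0.1, -2.5, 0, 0.8, 0, 2.4, 0, -1.9, 0, 0.6, 0, 1.6, 0.1, -1.2, 0, 0.4, -0.1, 0.8, 0, -0.6, 0, 0.2, 0]
end tcp [0.6439 0.4009 0.2252] nose [0.6393 0.2601 0.25  ]
```

Run:
```python
from h import *
plan_w(np.array([.628,.245,.25]),toolR(-45,-28),[.5,1,1.5]+[2]*10+[1.5,1,.5])
```

```text
rows 16 [0.7, -0.2, -0.7, -0.5, 0.2, -0.8, 1.3, -0.4, -1.4, -1, 0.4, -1.5, 2.1, -0.6, -2.1, -1.5, 0.5, -2.3, 2.7, -0.5, -2.8, -1.9, 0.8, -3, 2.7, -0.3, -2.8, -2, 0.7, -3.1, 2.8, -0.1, -2.6, -2, 0.7, -3, 2.7, 0.2, -2.6, -2, 0.8, -3.1, 2.7, 0.4, -2.5, -2, 0.7, -3.1, 2.6, 0.7, -2.5, -1.9, 0.8, -3, 2.6, 0.8, -2.3, -2, 0.7, -3.1, 2.5, 1.1, -2.3, -2, 0.8, -3, 2.4, 1.3, -2.1, -2, 0.7, -3.1, 2.3, 1.4, -2.1, -2, 0.7, -3, 1.7, 1.3, -1.4, -1.5, 0.6, -2.3, 1.1, 0.9, -0.9, -0.9, 0.4, -1.5, 0.5, 0.4, -0.5, -0.5, 0.2, -0.8]
end tcp [0.5279 0.3444 0.2255] nose [0.6275 0.2448 0.2503]
```

Call:
servo_tool(
  deltas=[0.7, -0.2, -0.7, -0.5, 0.2, -0.8, 1.3, -0.4, -1.4, -1, 0.4, -1.5, 2.1, -0.6, -2.1, -1.5, 0.5, -2.3, 2.7, -0.5, -2.8, -1.9, 0.8, -3, 2.7, -0.3, -2.8, -2, 0.7, -3.1, 2.8, -0.1, -2.6, -2, 0.7, -3, 2.7, 0.2, -2.6, -2, 0.8, -3.1, 2.7, 0.4, -2.5, -2, 0.7, -3.1, 2.6, 0.7, -2.5, -1.9, 0.8, -3, 2.6, 0.8, -2.3, -2, 0.7, -3.1, 2.5, 1.1, -2.3, -2, 0.8, -3, 2.4, 1.3, -2.1, -2, 0.7, -3.1, 2.3, 1.4, -2.1, -2, 0.7, -3, 1.7, 1.3, -1.4, -1.5, 0.6, -2.3, 1.1, 0.9, -0.9, -0.9, 0.4, -1.5, 0.5, 0.4, -0.5, -0.5, 0.2, -0.8, 0, 0, 0, 0, 0, 0, 0, 0, 0, 0, 0, 0],
)

```text
clock: 11.15
position: [0.4995, 0.3687, 0.235]
ee_rot: [0.217, 0.349, 0.908, -0.081]
contact_force: [0.4, -0.7, -2.7]
width: 0.0181
```

Run:
```python
from h import *
s,p,r=st(); print(s['clock'],s['qpos'].round(2) if hasattr(s['qpos'],'round') else s['qpos'],nose(),s['contact_force'])
sx=-r.as_matrix()[:,0]; print('scoop x',sx.round(3),'scoop y',r.as_matrix()[:,1].round(3))
snap('side','s10');snap('scene','c10');snap('wrist','w10')
a=cv2.imread('pics/s10.png')[60:280,170:400]; b=cv2.imread('pics/c10.png')[110:310,340:540]
cv2.imwrite('pics/x10.png',np.hstack([cv2.resize(a,(400,382)),cv2.resize(b,(382,382))]))
```

```text
11.15 [ 0.79  0.35  1.49 -0.48  1.31  0.08] [0.60461563 0.27415677 0.25679217] [ 0.39492912 -0.74847519 -2.7251589 ]
scoop x [ 0.663 -0.598  0.45 ] scoop y [0.668 0.744 0.005]
```

View pics/x10.png

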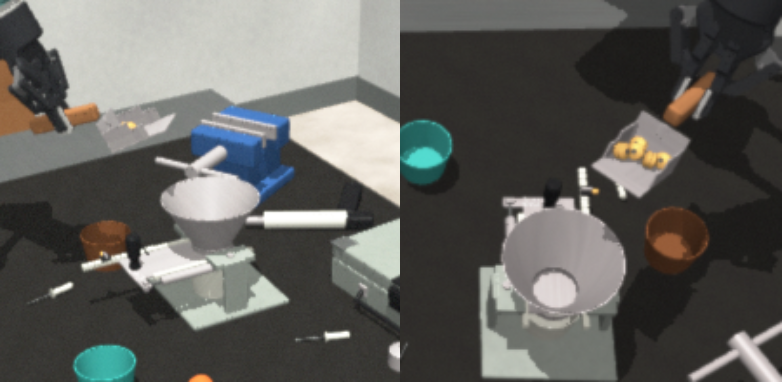

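Run:
```python
from h import *
im,d,P=pts('side0')
q=P[150:215,250:330].reshape(-1,3); q=q[abs(q[:,2]-.153)<.003]
x=np.linalg.lstsq(np.c_[2*q[:,:2],np.ones(len(q))],(q[:,:2]**2).sum(1),rcond=None)[0]
print('side funnel',x[:2],np.sqrt(x[2]+x[0]**2+x[1]**2))
plan_w(np.array([.628,.241,.185]),toolR(-42,-5),[1,2,2,2,1.5,1,.5])
```

```text
side funnel [0.63699964 0.22996992] 0.06559534480965855
rows 7 [-0.2, -0.1, 0.3, 0, 2.2, 0, -0.5, -0.2, 0.6, 0.1, 4.3, 0, -0.6, -0.2, 0.6, 0, 4.4, 0, -0.7, -0.1, 0.6, 0.1, 4.3, 0, -0.7, -0.2, 0.4, 0, 3.3, 0, -0.4, -0.1, 0.2, 0.1, 2.2, 0, -0.3, 0, 0.1, 0, 1.1, 0]
end tcp [0.5246 0.3341 0.2176] nose [0.6281 0.2408 0.1853]
```

Call:
servo_tool(
  deltas=[-0.2, -0.1, 0.3, 0, 2.2, 0, -0.5, -0.2, 0.6, 0.1, 4.3, 0, -0.6, -0.2, 0.6, 0, 4.4, 0, -0.7, -0.1, 0.6, 0.1, 4.3, 0, -0.7, -0.2, 0.4, 0, 3.3, 0, -0.4, -0.1, 0.2, 0.1, 2.2, 0, 0, 0, 0, 0, 0, 0, 0, 0, 0, 0, 0, 0],
)

```text
clock: 12.1
position: [0.5247, 0.3264, 0.2146]
ee_rot: [0.043, 0.362, 0.931, -0.023]
contact_force: [-0.8, -0.5, -2.9]
width: 0.0181
```

Run:
```python
from h import *
print(nose(), st()[2].as_matrix().round(3))
plan_w(np.array([.627,.241,.160]),toolR(-42,28),[1,2,2,2,2,1.5,1])
```

```text
[0.62741846 0.23177802 0.18367093] [[-0.734  0.676  0.064]
 [ 0.672  0.737 -0.073]
 [-0.096 -0.011 -0.995]]
rows 7 [-0.2, 0, -0.5, 0, 2.9, -0.1, -0.4, 0.1, -0.9, -0.1, 5.8, -0.1, -0.4, 0.1, -1, -0.1, 5.9, -0.1, -0.5, 0.1, -0.9, -0.1, 5.8, -0.1, -0.5, 0.1, -0.9, -0.1, 5.8, -0.1, -0.4, 0, -0.7, -0.1, 4.4, -0.1, -0.2, 0.1, -0.5, 0, 2.9, 0]
end tcp [0.553 0.308 0.263] nose [0.6267 0.2414 0.1601]
```

Call:
servo_tool(
  deltas=[-0.2, 0, -0.5, 0, 2.9, -0.1, -0.4, 0.1, -0.9, -0.1, 5.8, -0.1, -0.4, 0.1, -1, -0.1, 5.9, -0.1, -0.5, 0.1, -0.9, -0.1, 5.8, -0.1, -0.5, 0.1, -0.9, -0.1, 5.8, -0.1, -0.4, 0, -0.7, -0.1, 4.4, -0.1, 0, 0, 0, 0, 0, 0, 0, 0, 0, 0, 0, 0],
)

```text
clock: 12.9
position: [0.5458, 0.3113, 0.259]
ee_rot: [-0.208, 0.346, 0.912, 0.075]
contact_force: [-0.3, 0.1, -1.8]
width: 0.0184
```

```bash
cat > look2.py <<'E'
from h import *
import sys
n=sys.argv[1]
s,p,r=st(); print(s['clock'],nose(),s['contact_force'],'pitch dn',np.degrees(np.arcsin(r.as_matrix()[2,0])))
snap('side','s'+n);snap('scene','c'+n)
a=cv2.imread('pics/s%s.png'%n)[60:280,170:400]; b=cv2.imread('pics/c%s.png'%n)[150:310,360:520]
cv2.imwrite('pics/x%s.png'%n,np.hstack([cv2.resize(a,(400,382)),cv2.resize(b,(382,382))]))
E
python3 look2.py 11
```

```text
12.9 [0.6229404  0.24219114 0.16041793] [-0.31739756  0.07953953 -1.77234958] pitch dn 25.578572417302897
```

View pics/x11.png

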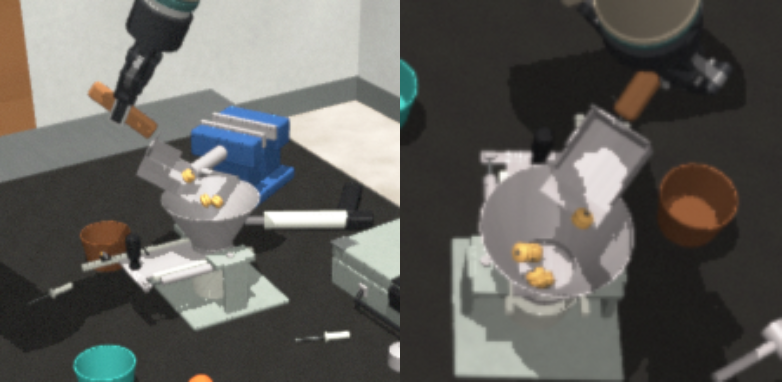

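Call:
servo_tool(
  deltas=[-0.2, 0, -0.5, 0, 4, 0, -0.3, 0, -0.7, 0, 5, 0, -0.2, 0, -0.7, 0, 5, 0, 0, 0, 0, 0, 0, 0, 0, 0, 0, 0, 0, 0],
)

```text
clock: 13.5
position: [0.551, 0.3081, 0.2763]
ee_rot: [-0.317, 0.328, 0.882, 0.115]
contact_force: [0.8, 1.4, -1.1]
width: 0.0183
```

```bash
python3 look2.py 12
```

```text
13.5 [0.60895401 0.2575787  0.15568758] [ 0.78639511  1.3859101  -1.1149511 ] pitch dn 39.47082933781943
```

View pics/x12.png

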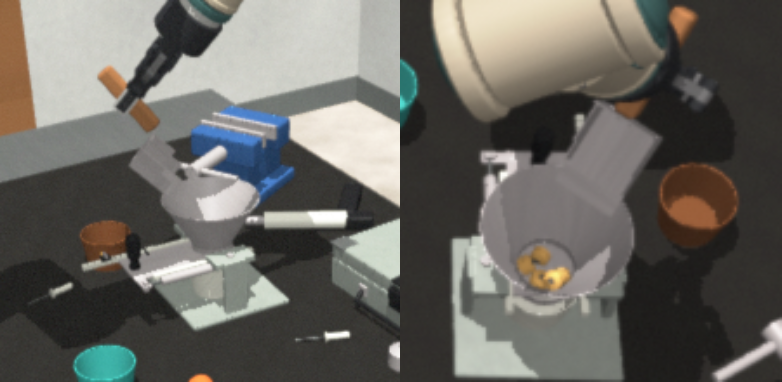

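Run:
```python
from h import *
for u,v in [(485,236),(470,222),(453,203),(449,190),(520,150),(600,180),(520,180),(540,200),(500,180),(560,240),(480,130)]:
    print(u,v,ray('scene0',u,v,0).round(3))
print(st()[0]['qpos'])
```

```text
485 236 [0.529 0.411 0.   ]
470 222 [0.488 0.381 0.   ]
453 203 [0.431 0.346 0.   ]
449 190 [0.391 0.341 0.   ]
520 150 [0.264 0.547 0.   ]
600 180 [0.367 0.734 0.   ]
520 180 [0.363 0.528 0.   ]
540 200 [0.426 0.567 0.   ]
500 180 [0.362 0.477 0.   ]
560 240 [0.544 0.591 0.   ]
480 130 [0.192 0.451 0.   ]
[ 0.12080245  0.55412461  1.14679735  0.51681522  1.90462795 -0.68379399]
```

Run:
```python
from h import *
plan_w(np.array([.57,.30,.24]),toolR(-42,12),[1,2,2,1.5])
```

```text
rows 4 [1.8, 0.1, 0.6, -0.1, -4.2, 0.2, 3.4, 0.3, 0.9, -0.3, -8.5, 0.3, 3.2, 0.2, 0.5, -0.2, -8.4, 0.4, 2.3, 0.2, 0.1, -0.2, -6.4, 0.2]
end tcp [0.478  0.3825 0.3117] nose [0.57   0.2996 0.2402]
```

Call:
servo_tool(
  deltas=[1.8, 0.1, 0.6, -0.1, -4.2, 0.2, 3.4, 0.3, 0.9, -0.3, -8.5, 0.3, 3.2, 0.2, 0.5, -0.2, -8.4, 0.4, 2.3, 0.2, 0.1, -0.2, -6.4, 0.2, 0, 0, 0, 0, 0, 0],
)

```text
clock: 14.1
position: [0.4728, 0.3872, 0.3136]
ee_rot: [-0.088, 0.356, 0.93, 0.037]
contact_force: [-0.8, 0.0, -1.5]
width: 0.0183
```

```bash
python3 look2.py 13
python3 - <<'E'
from h import *
plan_w(np.array([.40,.56,.13]),toolR(0,0),[1,2,2,2,2,1.5,1,.5],useNT=False)
E
```

```text
14.1 [0.56618091 0.30394308 0.24430347] [-0.8018532   0.04200185 -1.45138923] pitch dn 10.995266965424086
rows 8 [1.1, 0.7, 1.8, 0.3, -0.9, -3.5, 2.3, 1.4, 3.4, 0.7, -1.7, -7, 2.2, 1.8, 3.4, 0.7, -1.7, -7, 2, 2.1, 3.3, 0.7, -1.8, -7, 1.8, 2.4, 3.3, 0.7, -1.7, -7, 1.3, 1.9, 2.3, 0.5, -1.3, -5.3, 0.7, 1.4, 1.5, 0.4, -0.9, -3.5, 0.3, 0.7, 0.8, 0.2, -0.4, -1.7]
end tcp [0.4002 0.5597 0.13  ] nose [0.5361 0.5596 0.0857]
```

View pics/x13.png

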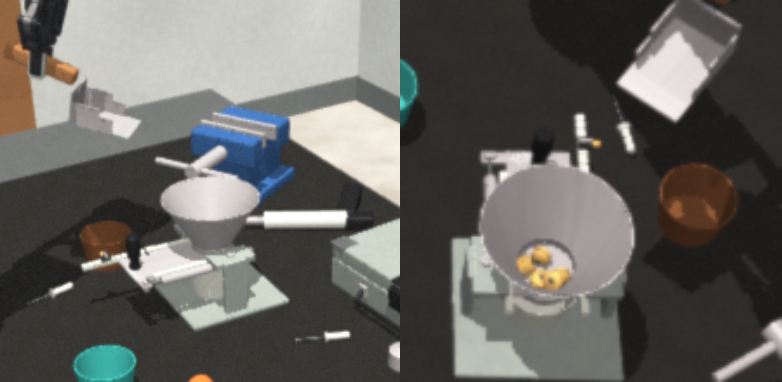

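Call:
servo_tool(
  deltas=[1.1, 0.7, 1.8, 0.3, -0.9, -3.5, 2.3, 1.4, 3.4, 0.7, -1.7, -7, 2.2, 1.8, 3.4, 0.7, -1.7, -7, 2, 2.1, 3.3, 0.7, -1.8, -7, 1.8, 2.4, 3.3, 0.7, -1.7, -7, 1.3, 1.9, 2.3, 0.5, -1.3, -5.3, 0.7, 1.4, 1.5, 0.4, -0.9, -3.5, 0, 0, 0, 0, 0, 0, 0, 0, 0, 0, 0, 0],
)

```text
clock: 15.1
position: [0.4108, 0.5451, 0.1216]
ee_rot: [-0.004, 0.011, 1.0, -0.007]
contact_force: [-0.2, -0.4, -1.5]
width: 0.0184
```

Run:
```python
from h import *
print(nose())
snap('scene','c14'); snap('wrist','w14')
im,d,P=pts('c14'); hsv=cv2.cvtColor(im,cv2.COLOR_RGB2HSV)
n=(hsv[...,1]>100)&(hsv[...,0]>14)&(hsv[...,0]<32)&(hsv[...,2]>90); n[:235]=0;n[290:]=0; n[:,:395]=0; n[:,455:]=0
k,l,stt,cen=cv2.connectedComponentsWithStats(n.astype(np.uint8))
for i in range(1,k):
    if stt[i,4]>6: print(cen[i].round(1),stt[i,4],np.median(P[l==i],0).round(3))
plan_w(np.array([.40,.56,.065]),toolR(0,0),[1,2,1,.5],useNT=False)
```

```text
[0.54643333 0.54154753 0.07640664]
[419.1 262.9] 194 [0.65  0.226 0.092]
rows 4 [0.2, 0.3, 1.3, -0.2, -0.1, -0.3, 0.5, 0.7, 2.5, -0.3, -0.1, -0.6, 0.3, 0.4, 1.3, -0.1, -0.1, -0.2, 0.1, 0.1, 0.6, -0.1, -0.1, -0.2]
end tcp [0.4002 0.5596 0.0654] nose [0.5362 0.5597 0.0213]
```

View pics/c14.png

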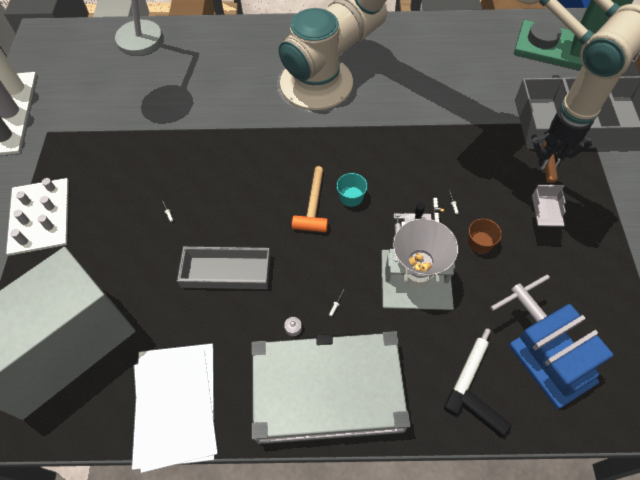

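View pics/w14.png

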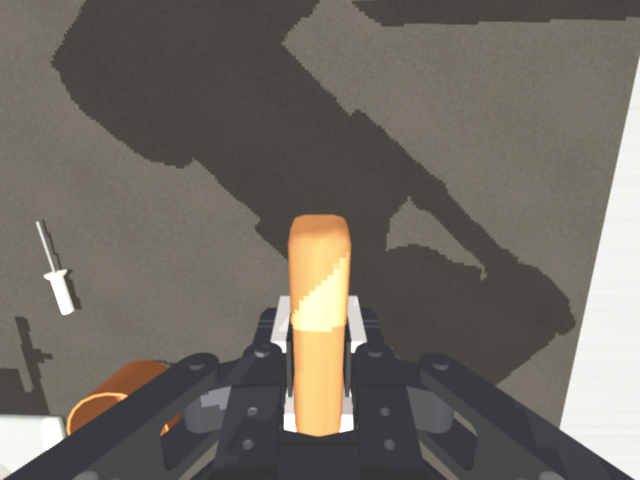

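Call:
servo_tool(
  deltas=[0, 0, 1.3, -0.2, 0, 0, 0, 0, 2.2, -0.3, 0, 0, 0, 0, 1.8, -0.2, 0, 0, 0, 0, 0.9, 0, 0, 0, 0, 0, 0, 0, 0, 0],
)

```text
clock: 15.7
position: [0.4176, 0.5414, 0.0623]
ee_rot: [0.0, 0.016, 1.0, 0.003]
contact_force: [0.6, -0.1, -1.1]
width: 0.0184
```

Run:
```python
from h import *
s,p,r=st(); print(nose(),p,s['contact_force'],s['moment'],r.as_matrix().round(3))
```

```text
[0.55349012 0.53731025 0.0180794 ] [0.41755074 0.54142936 0.06227396] [ 0.61574806 -0.10978193 -1.05654572] [-0.00498517  0.13511726 -0.02023532] [[-0.999  0.032  0.   ]
 [ 0.032  0.999  0.006]
 [-0.     0.006 -1.   ]]
```

Call:
servo_tool(
  deltas=[0, 0, 0.8, 0, 0, 0, 0, 0, 0.6, 0, 0, 0, 0, 0, 0.3, 0, 0, 0, 0, 0, 0.2, 0, 0, 0],
)

```text
clock: 16.1
position: [0.4192, 0.5424, 0.0449]
ee_rot: [0.001, 0.017, 1.0, 0.005]
contact_force: [-2.9, -0.0, 7.9]
width: 0.018
```

Run:
```python
from h import *
s,p,r=st(); print(nose(),p,s['contact_force'],s['moment'])
snap('side','s15'); a=cv2.imread('pics/s15.png')[80:240,0:320]; cv2.imwrite('pics/x15.png',cv2.resize(a,None,fx=2.5,fy=2.5))
```

```text
[0.55528765 0.5381628  0.00104115] [0.41923301 0.54235735 0.04487242] [-2.90019704 -0.03056177  7.9179263 ] [-0.43232557  0.33146148 -0.09893033]
```

View pics/x15.png

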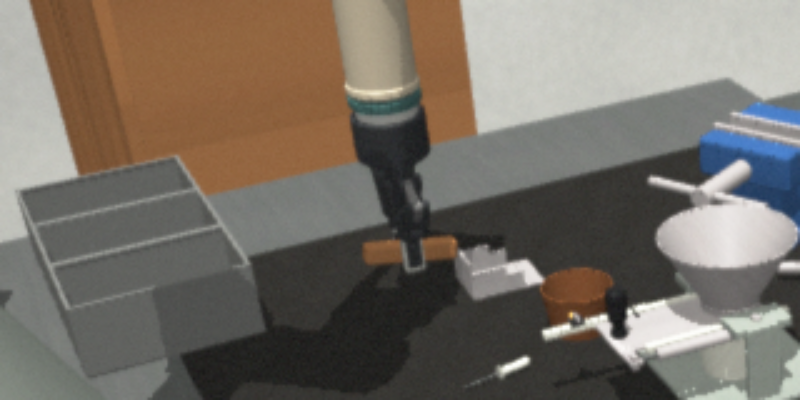

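Call:
servo_tool(
  deltas=[0, 0, 0, 0, 0, 0, 0, 0, 0, 0, 0, 0, 0, 0, 0, 0, 0, 0, 0, 0, 0, 0, 0, 0, 0, 0, 0, 0, 0, 0],
  jaw=6,
)

```text
clock: 16.65
position: [0.4207, 0.5439, 0.047]
ee_rot: [0.004, 0.016, 1.0, 0.007]
contact_force: [-0.6, 0.6, 0.9]
width: 0.0601
```

Call:
servo_tool(
  deltas=[0, 0, -2, 0, 0, 0, 0, 0, -3, 0, 0, 0, 0, 0, -4, 0, 0, 0, 0, 0, -4, 0, 0, 0, 0, 0, -3, 0, 0, 0, 0, 0, 0, 0, 0, 0, 0, 0, 0, 0, 0, 0],
)

```text
clock: 17.35
position: [0.419, 0.541, 0.2107]
ee_rot: [0.002, 0.016, 1.0, 0.005]
contact_force: [-0.4, 0.0, -0.5]
width: 0.0602
```

Run:
```python
from h import *
s,p,r=st(); print(s['clock'],p,s['contact_force'],s['width'],s['qpos'])
snap('side','s16'); a=cv2.imread('pics/s16.png')[80:240,0:320]; cv2.imwrite('pics/x16.png',cv2.resize(a,None,fx=2.5,fy=2.5))
snap('scene','c16'); im=cv2.imread('pics/c16.png')[170:270,370:500]; cv2.imwrite('pics/k16.png',cv2.resize(im,None,fx=6,fy=6,interpolation=cv2.INTER_CUBIC))
im=cv2.imread('pics/s16.png')[175:250,205:335]; cv2.imwrite('pics/ks16.png',cv2.resize(im,None,fx=6,fy=6,interpolation=cv2.INTER_CUBIC))
```

```text
17.35 [0.41899488 0.54097775 0.21072002] [-0.39354845  0.01213477 -0.54753267] 0.06022007362004191 [ 0.8084095   0.44600011  1.29216065  0.00338199  1.3929358  -0.73011113]
```

View pics/x16.png

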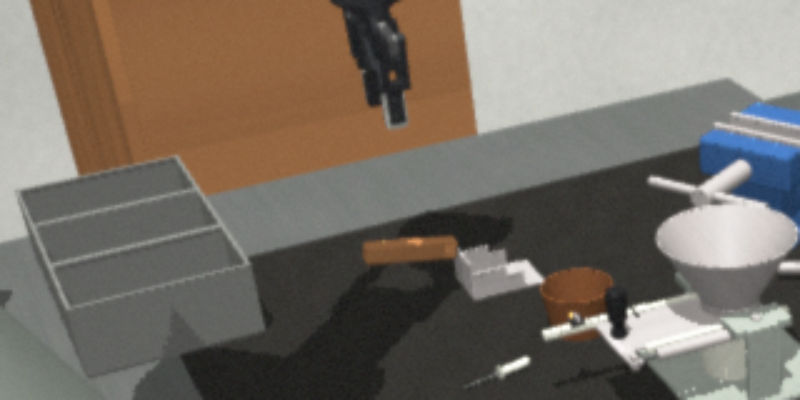

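View pics/k16.png

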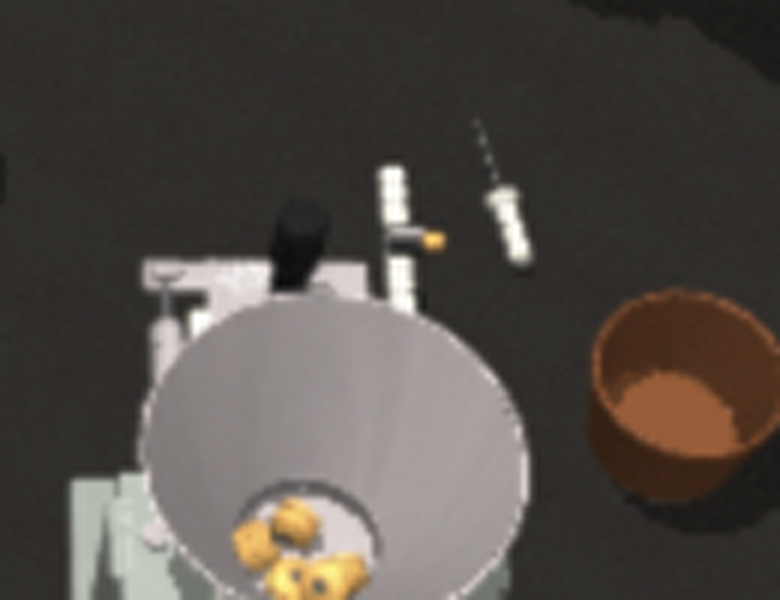

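View pics/ks16.png

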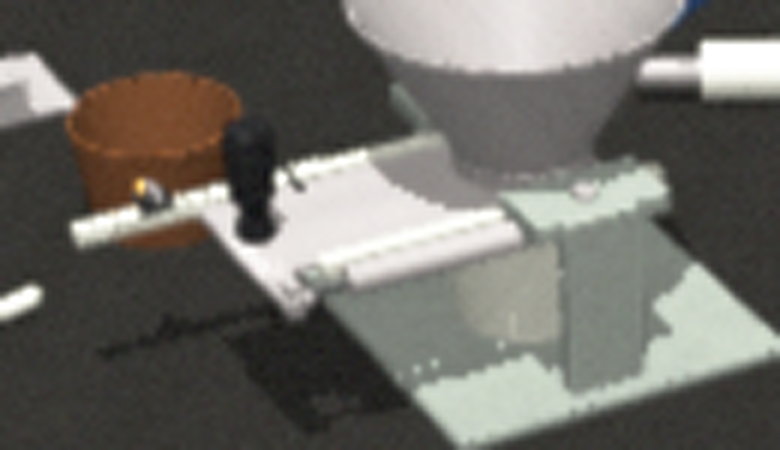

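Run:
```python
from h import *
im,d,P=pts('c16')
# rail pixels: full-res coordinates
for u,v in [(435.5,199),(437,222),(397,214),(430,214)]: print('plate/rail',u,v,ray('c16',u,v,.08).round(4),P[int(v),int(u)].round(4))
q=P[195:222,410:430].reshape(-1,3); q=q[(q[:,2]>.118)&(q[:,2]<.135)]; print('knob top',len(q),q.mean(0).round(4),np.percentile(q,[2,98],axis=0).round(4))
im,d,P=pts('s16')
q=P[190:218,238:255].reshape(-1,3); q=q[(q[:,2]>.095)&(q[:,2]<.135)&(q[:,0]<.56)]; print('knob side',len(q),q.mean(0).round(4),np.percentile(q,[2,98],axis=0).round(4))
plan_w(np.array([.50,.215,.25]),toolR(-90,0),[1,2,2,2,2,2,2,1.5,1,.5],useNT=False)
```

```text
plate/rail 435.5 199 [0.4719 0.284  0.08  ] [0.4667 0.2846 0.0724]
plate/rail 437 222 [0.536  0.2802 0.08  ] [0.5797 0.2635 0.151 ]
plate/rail 397 214 [0.5123 0.1896 0.08  ] [0.5097 0.1902 0.076 ]
plate/rail 430 214 [0.5137 0.2664 0.08  ] [0.5111 0.2673 0.0758]
knob top 61 [0.5232 0.2359 0.1245] [[0.5134 0.2274 0.119 ]
 [0.5311 0.2447 0.1299]]
knob side 115 [0.5178 0.2305 0.1138] [[0.509  0.2237 0.0968]
 [0.5283 0.2415 0.1267]]
rows 10 [-0.6, -2, -0.3, 0, 0, 5.5, -1.5, -3.9, -0.5, 0.1, 0, 11, -2.3, -3.6, -0.5, 0.1, -0.1, 11, -2.8, -3, -0.5, 0.1, 0, 11.1, -3.5, -2.5, -0.6, 0, 0, 11, -3.8, -1.7, -0.5, 0.1, -0.1, 11, -4, -1, -0.5, 0.1, 0, 11, -3.2, -0.1, -0.3, 0, 0, 8.3, -2.1, 0.2, -0.3, 0.1, 0, 5.5, -1, 0.2, -0.1, 0, 0, 2.7]
end tcp [0.5    0.2151 0.2498] nose [0.5001 0.0791 0.2055]
```

Run:
```python
from h import *
plan_w(np.array([.50,.215,.25]),toolR(-90,0),[1]+[1.45]*10+[1.2,1,.7,.4],useNT=False)
```

```text
rows 15 [-0.5, -1.7, -0.2, 0, 0, 4.7, -0.9, -2.4, -0.4, 0.1, 0, 6.8, -1.2, -2.3, -0.3, 0, 0, 6.8, -1.5, -2.2, -0.3, 0.1, -0.1, 6.8, -1.7, -1.9, -0.3, 0, 0, 6.8, -1.9, -1.8, -0.3, 0.1, 0, 6.8, -2.1, -1.5, -0.4, 0, 0, 6.8, -2.3, -1.2, -0.3, 0, 0, 6.8, -2.4, -1, -0.3, 0.1, -0.1, 6.8, -2.5, -0.7, -0.3, 0, 0, 6.8, -2.5, -0.3, -0.3, 0.1, 0, 6.8, -2.2, -0.1, -0.3, 0, 0, 5.6, -1.8, 0.1, -0.2, 0.1, 0, 4.7, -1.2, 0.2, -0.1, 0, 0, 3.2, -0.7, 0.2, -0.1, 0, 0, 1.9]
end tcp [0.5003 0.2148 0.2498] nose [0.5003 0.0789 0.2056]
```

Call:
servo_tool(
  deltas=[-0.5, -1.7, -0.2, 0, 0, 4.7, -0.9, -2.4, -0.4, 0.1, 0, 6.8, -1.2, -2.3, -0.3, 0, 0, 6.8, -1.5, -2.2, -0.3, 0.1, -0.1, 6.8, -1.7, -1.9, -0.3, 0, 0, 6.8, -1.9, -1.8, -0.3, 0.1, 0, 6.8, -2.1, -1.5, -0.4, 0, 0, 6.8, -2.3, -1.2, -0.3, 0, 0, 6.8, -2.4, -1, -0.3, 0.1, -0.1, 6.8, -2.5, -0.7, -0.3, 0, 0, 6.8, -2.5, -0.3, -0.3, 0.1, 0, 6.8, -2.2, -0.1, -0.3, 0, 0, 5.6, -1.8, 0.1, -0.2, 0.1, 0, 4.7, -1.2, 0.2, -0.1, 0, 0, 3.2, 0, 0, 0, 0, 0, 0, 0, 0, 0, 0, 0, 0],
  jaw=4.5,
)

```text
clock: 19.05
position: [0.4794, 0.2015, 0.2209]
ee_rot: [-0.008, 0.716, 0.697, -0.028]
contact_force: [-0.8, -0.2, -0.4]
width: 0.045
```

Run:
```python
from h import *
s,p,r=st(); print(s['clock'],p,s['width'],r.as_matrix().round(3))
snap('wrist','w17')
```

```text
19.05 [0.47944813 0.20147436 0.22091379] 0.044968890043123114 [[ 0.027  0.998 -0.051]
 [ 0.999 -0.028 -0.027]
 [-0.028 -0.05  -0.998]]
```

View pics/w17.png

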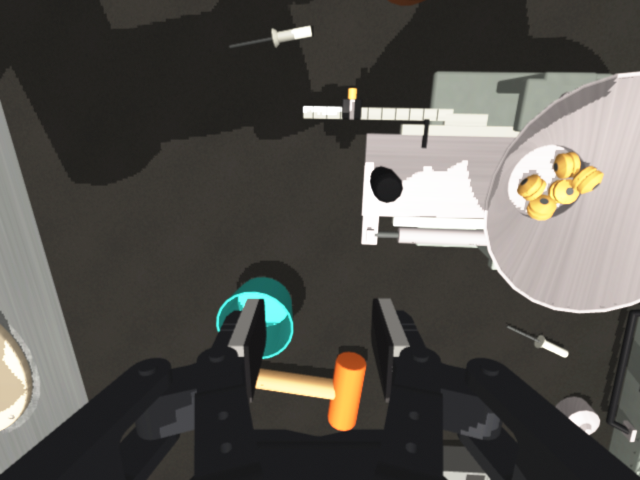

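Run:
```python
from h import *
im,d,P=pts('w17')
cv2.imwrite('pics/k17.png',cv2.resize(im[80:215,295:455,::-1],None,fx=5,fy=5,interpolation=cv2.INTER_CUBIC)[:600])
for u,v in [(425,146),(425,135),(427,124),(351,118),(351,112),(330,112),(400,114),(460,116),(386,183),(310,112)]: print(u,v,P[v,u].round(4))
x,y=P[...,0],P[...,1]
rail=P[105:120,305:440].reshape(-1,3); rail=rail[(rail[:,2]>.07)&(rail[:,2]<.1)]
k=np.polyfit(rail[:,0],rail[:,1],1); print('rail slope deg',np.degrees(np.arctan(k[0])),len(rail),rail[:,2].mean())
q=P[165:205,365:405].reshape(-1,3); q=q[(q[:,2]>.115)&(q[:,2]<.135)]; print('knob top',len(q),q.mean(0),np.percentile(q,[2,98],axis=0).round(4))
```

```text
425 146 [0.5517 0.2574 0.0802]
425 135 [0.5513 0.2651 0.0797]
427 124 [0.5524 0.2726 0.0788]
351 118 [0.4982 0.2782 0.0821]
351 112 [0.4982 0.2822 0.0807]
330 112 [0.4832 0.2826 0.071 ]
400 114 [0.5339 0.2798 0.0728]
460 116 [0.5771 0.2772 0.0721]
386 183 [0.5189 0.2394 0.1247]
310 112 [0.4686 0.283  0.0734]
rail slope deg -2.595134152350107 1611 0.07382403740283494
knob top 770 [0.51983746 0.23669165 0.12434493] [[0.5115 0.2277 0.1171]
 [0.5289 0.2448 0.1268]]
```

View pics/k17.png

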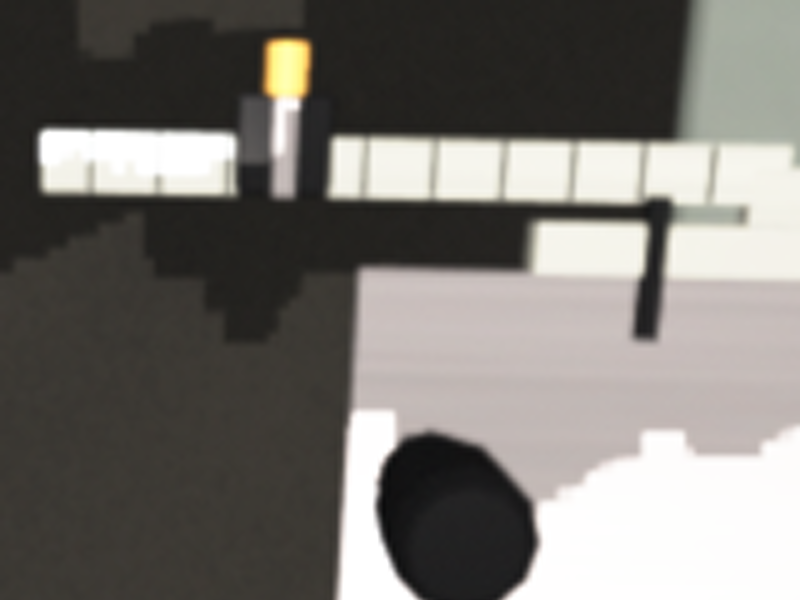

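Run:
```python
from h import *
plan_w(np.array([.517,.236,.165]),toolR(-92.6,0),[1,2,1.5,1,.5],useNT=False)
```

```text
rows 5 [0.6, 0.7, 0.9, -0.5, 0.3, 0.2, 1.2, 1.3, 1.8, -0.9, 0.5, 0.3, 1, 0.9, 1.3, -0.7, 0.5, 0.3, 0.6, 0.6, 0.9, -0.5, 0.2, 0.2, 0.3, 0.3, 0.5, -0.2, 0.2, 0]
end tcp [0.5169 0.2363 0.165 ] nose [0.5108 0.1005 0.1208]
```

Call:
servo_tool(
  deltas=[0.6, 0.7, 0.9, -0.5, 0.3, 0.2, 1.2, 1.3, 1.8, -0.9, 0.5, 0.3, 1, 0.9, 1.3, -0.7, 0.5, 0.3, 0.6, 0.6, 0.9, -0.5, 0.2, 0.2, 0, 0, 0, 0, 0, 0, 0, 0, 0, 0, 0, 0],
  jaw=4.0,
)

```text
clock: 19.7
position: [0.5142, 0.2403, 0.1638]
ee_rot: [-0.002, 0.72, 0.694, -0.002]
contact_force: [0.5, -0.6, -0.5]
width: 0.0397
```

Run:
```python
from h import *
print(st()[2].as_matrix().round(3))
plan_w(np.array([.518,.236,.13]),toolR(-92.6,0),[1,1,.5],useNT=False)
```

```text
[[ 0.038  0.999 -0.005]
 [ 0.999 -0.038  0.   ]
 [ 0.    -0.005 -1.   ]]
rows 3 [-0.2, 0.2, 1.4, -0.1, 0, 0.2, -0.1, 0.1, 1.3, -0.1, 0, 0.2, -0.1, 0.1, 0.7, -0.1, 0, 0]
end tcp [0.5179 0.2361 0.1298] nose [0.5119 0.1003 0.0856]
```

Call:
servo_tool(
  deltas=[-0.2, 0.2, 1.4, -0.1, 0, 0.2, -0.1, 0.1, 1.3, -0.1, 0, 0.2, 0, 0, 0, 0, 0, 0, 0, 0, 0, 0, 0, 0],
)

```text
clock: 20.1
position: [0.5173, 0.2385, 0.1377]
ee_rot: [0.0, 0.722, 0.692, 0.001]
contact_force: [0.2, -0.5, 0.3]
width: 0.0401
```

Run:
```python
from h import *
print(st()[1])
snap('wrist','w18')
plan_w(np.array([.519,.236,.091]),toolR(-92.6,0),[1,1,.5],useNT=False)
```

```text
[0.51730314 0.23845858 0.1377089 ]
rows 3 [-0.1, 0.1, 1.9, 0, 0, 0.1, -0.1, 0, 1.8, 0, -0.1, 0, 0, 0.1, 1, 0.1, 0, 0.1]
end tcp [0.5192 0.2364 0.0907] nose [0.5129 0.1005 0.0466]
```

View pics/w18.png

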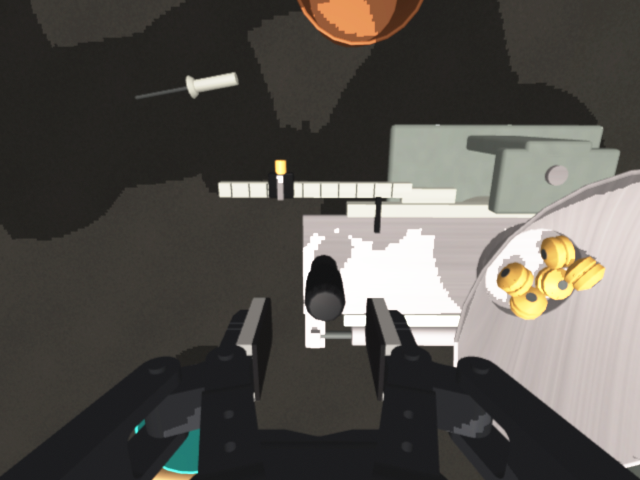

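Call:
servo_tool(
  deltas=[-0.1, 0.1, 1.6, 0, 0, 0.1, -0.1, 0, 1.5, 0, -0.1, 0, 0, 0.1, 0.9, 0, 0, 0, 0, 0, 0.6, 0, 0, 0, 0, 0, 0, 0, 0, 0],
)

```text
clock: 20.65
position: [0.5186, 0.2383, 0.0982]
ee_rot: [0.0, 0.722, 0.692, 0.003]
contact_force: [-0.3, -0.3, 0.0]
width: 0.0399
```

Run:
```python
from h import *
s,p,r=st();print(p,s['contact_force'],r.as_matrix().round(3))
snap('side','s19'); a=cv2.imread('pics/s19.png')[120:250,170:340]; cv2.imwrite('pics/x19.png',cv2.resize(a,None,fx=4.5,fy=4.5))
```

```text
[0.51855943 0.23831799 0.09816276] [-0.26380321 -0.32628529  0.01814042] [[ 0.043  0.999  0.004]
 [ 0.999 -0.043  0.004]
 [ 0.004  0.004 -1.   ]]
```

View pics/x19.png

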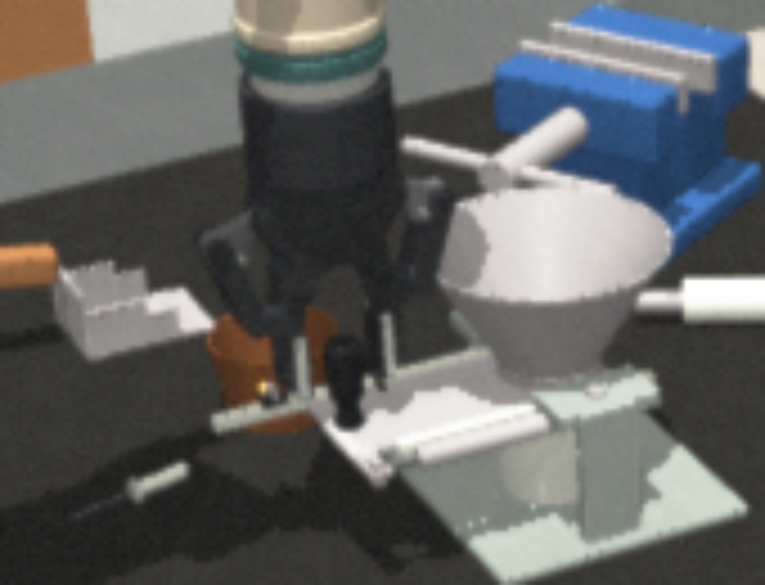

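Call:
servo_tool(
  deltas=[-0.2, 0.1, 0.4, 0, 0, 0, 0, 0, 0.2, 0, 0, 0],
)

```text
clock: 20.9
position: [0.5173, 0.237, 0.0942]
ee_rot: [-0.001, 0.722, 0.692, 0.002]
contact_force: [-3.5, -1.1, 0.2]
width: 0.04
```

Call:
servo_tool(
  deltas=[0, 0, 0, 0, 0, 0, 0, 0, 0, 0, 0, 0, 0, 0, 0, 0, 0, 0, 0, 0, 0, 0, 0, 0],
  jaw=1.0,
  grip_force=70,
)

```text
clock: 21.3
position: [0.5204, 0.237, 0.095]
ee_rot: [0.0, 0.722, 0.691, 0.004]
contact_force: [-1.7, -0.3, 0.7]
width: 0.018
```

Call:
servo_tool(
  deltas=[0, -0.6, 0, 0, 0, 0, 0, -0.9, 0, 0, 0, 0, 0, -0.9, 0, 0, 0, 0, 0, -0.9, 0, 0, 0, 0, 0, -0.9, 0, 0, 0, 0, 0, -0.6, 0, 0, 0, 0, 0, 0, 0, 0, 0, 0, 0, 0, 0, 0, 0, 0],
)

```text
clock: 22.1
position: [0.483, 0.2387, 0.095]
ee_rot: [0.009, 0.722, 0.691, 0.014]
contact_force: [6.5, -0.7, -3.4]
width: 0.0181
```

```bash
cat > gm.py <<'E'
from h import *
import sys
n=sys.argv[1]
s,p,r=st();print(s['clock'],p,s['contact_force'],r.as_matrix().round(3),s['width'])
snap('wrist','w'+n); snap('scene','c'+n); snap('side','s'+n)
im,d,P=pts('w'+n); cv2.imwrite('pics/k%s.png'%n,im[:,:,::-1])
E
python3 gm.py 20
```

```text
22.1 [0.4829976  0.23872519 0.09500662] [ 6.4805456  -0.73665014 -3.35845936] [[ 0.044  0.999  0.032]
 [ 0.999 -0.044  0.006]
 [ 0.008  0.032 -0.999]] 0.018085027210822585
```

View pics/w20.png

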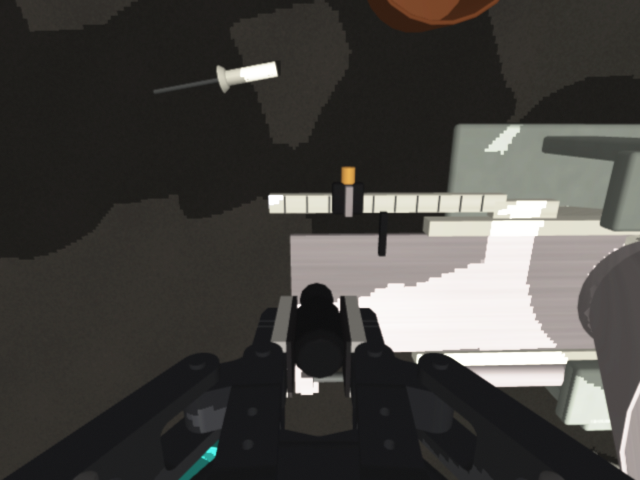

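Call:
servo_tool(
  deltas=[0, -0.6, 0, 0.5, 0, 0, 0, -0.7, 0, 0.5, 0, 0, 0, -0.5, 0, 0, 0, 0, 0, -0.1, 0, 0, 0, 0],
)

```text
clock: 22.65
position: [0.4725, 0.2392, 0.095]
ee_rot: [0.008, 0.722, 0.692, 0.014]
contact_force: [8.1, -1.3, -4.2]
width: 0.0179
```

```bash
cat > meas.py <<'E'
from h import *
import sys
n=sys.argv[1]
im,d,P=pts('w'+n)
fx=np.array([.999,-.0453])
hsv=cv2.cvtColor(im,cv2.COLOR_RGB2HSV)
cv2.imwrite('pics/z%s.png'%n,cv2.resize(im[150:280,270:430,::-1],None,fx=4.5,fy=4.5,interpolation=cv2.INTER_CUBIC))
E
python3 gm.py 21; python3 meas.py 21
```

```text
22.65 [0.47251315 0.23923288 0.09501299] [ 8.07072982 -1.26302446 -4.17100052] [[ 0.043  0.999  0.031]
 [ 0.999 -0.043  0.007]
 [ 0.009  0.031 -0.999]] 0.017949904590255153
```

View pics/z21.png

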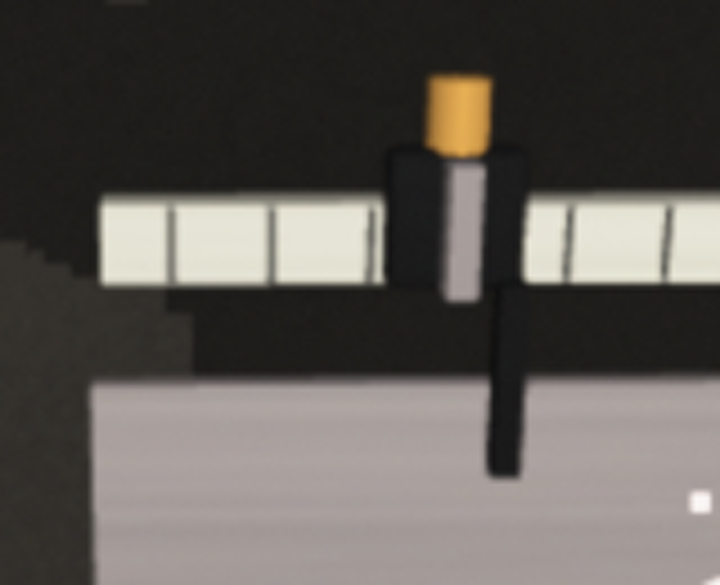

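Call:
servo_tool(
  deltas=[0, -0.5, 0, 0.3, 0, 0, 0, -0.5, 0, 0.2, 0, 0, 0, -0.3, 0, 0, 0, 0],
)

```text
clock: 23.1
position: [0.4668, 0.2395, 0.095]
ee_rot: [0.01, 0.722, 0.692, 0.016]
contact_force: [9.8, -1.5, -5.8]
width: 0.0183
```

```bash
python3 gm.py 22; python3 meas.py 22
```

```text
23.1 [0.46675668 0.23951589 0.09500492] [ 9.81952864 -1.50031541 -5.79411978] [[ 0.043  0.998  0.036]
 [ 0.999 -0.043  0.008]
 [ 0.009  0.036 -0.999]] 0.018346962035402137
```

View pics/z22.png

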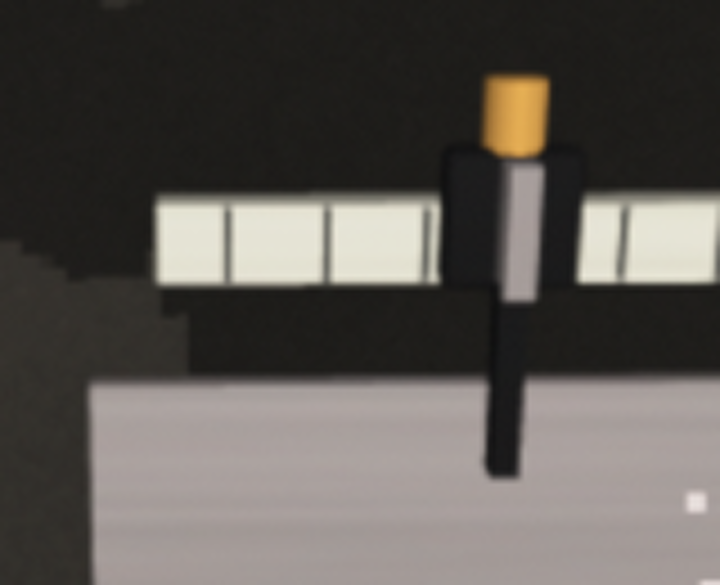

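```bash
python3 - <<'E'
from h import *
for i in range(10): eyes.get_image('scene')
s,p,r=st(); print(s['clock'],p,s['qd'],s['contact_force'])
E
python3 gm.py 23; python3 meas.py 23
python3 - <<'E'
from h import *
a=cv2.imread('pics/c23.png')[190:310,370:490]; b=cv2.imread('pics/s23.png')[150:250,200:340]
cv2.imwrite('pics/x23.png',np.hstack([cv2.resize(a,(400,400)),cv2.resize(b,(400,400))]))
E
```

```text
23.75 [0.46663335 0.23952016 0.0950049 ] [ 6.61198373e-04 -1.00152339e-03  4.13054426e-04 -3.34404301e-05
  7.86198451e-04  5.28505507e-04] [ 9.1388937  -0.98999594 -4.58713235]
23.75 [0.46663335 0.23952016 0.0950049 ] [ 9.1388937  -0.98999594 -4.58713235] [[ 0.043  0.998  0.036]
 [ 0.999 -0.043  0.008]
 [ 0.009  0.035 -0.999]] 0.018210624725289795
```

View pics/x23.png

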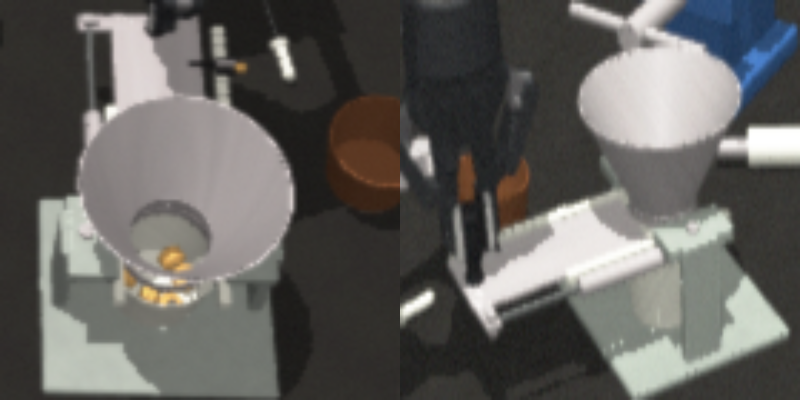

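View pics/z23.png

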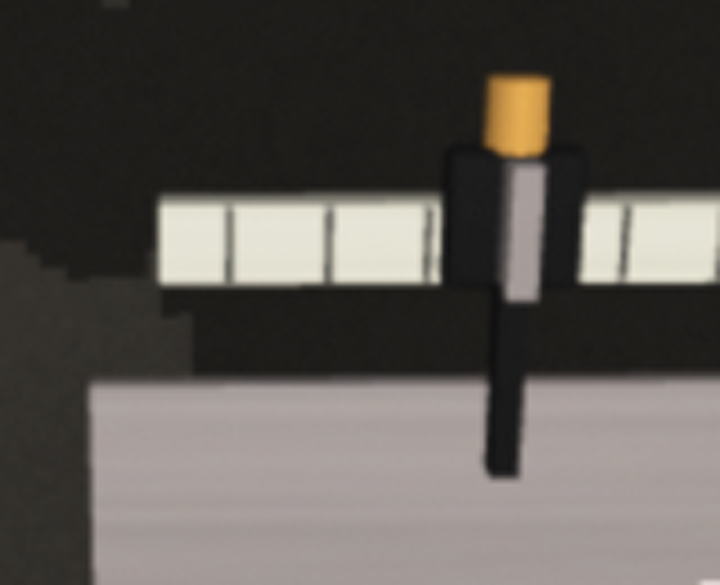

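View pics/s23.png

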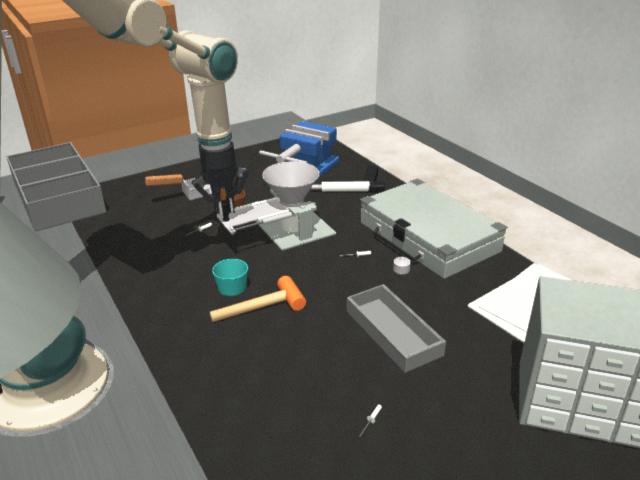

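Run:
```python
from h import *
im,d,P=pts('c23'); hsv=cv2.cvtColor(im,cv2.COLOR_RGB2HSV)
n=(hsv[...,1]>90)&(hsv[...,0]>12)&(hsv[...,0]<32)&(hsv[...,2]>60); n[:255]=0;n[292:]=0; n[:,:395]=0; n[:,455:]=0
k,l,stt,cen=cv2.connectedComponentsWithStats(n.astype(np.uint8))
for i in range(1,k):
    if stt[i,4]>3: print(cen[i].round(1),stt[i,4],np.median(P[l==i],0).round(3))
cv2.imwrite('pics/n23.png',cv2.resize(im[235:300,385:460,::-1],None,fx=9,fy=9,interpolation=cv2.INTER_CUBIC))
# can rim in the scene (z~.05+)
```

```text
[421.6 267.4] 49 [0.626 0.243 0.026]
[408.2 273.1] 12 [0.64  0.211 0.026]
[416.8 278.2] 37 [0.653 0.228 0.026]
```

View pics/n23.png

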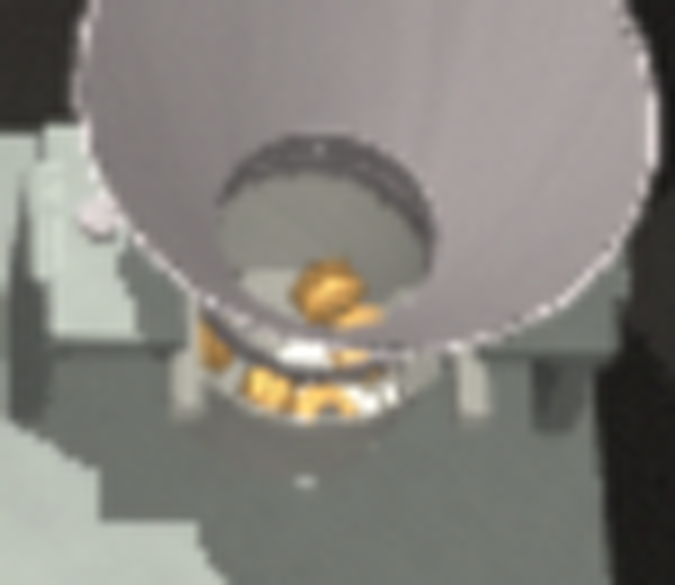

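Run:
```python
from h import *
s,p,r=st(); print(s['clock'],p,s['contact_force'])
print(manip.sign_off())
```

```text
23.9 [0.46664271 0.23952657 0.09501926] [ 8.19329184 -0.88417094 -3.68899083]
the job is handed in; nothing more can be done
None
```

I finished the task and handed it in at 23.9 s on the robot's clock. I scooped all five nuts out of the tray and tipped them into the funnel with its gate shut. Then I set the scoop down level on the mat to the robot's left, let go of it, and drew the gate by its knob to the index mark, where the fingers still hold it.

**Last checks**
- **Gate:** the pointer is within about 1 mm of the mark in the wrist camera. The arm stayed still to about 0.1 mm for 0.65 s, with about 8–9 N of spring pull on the fingers.
- **Nuts:** the brass patches in the can have tops about 26 mm above the bench and lie within about 21 mm of its axis. I count five nuts there, though the funnel hides part of the view.
- **Scoop:** it looks level and upright on the mat in the side view.
- **Bystanders:** the die, mallet and rivets look to be where they started. I judged this by eye and did not re-measure them.

**Disagreements**
- The scene and side cameras disagreed by up to about 4 mm on the nut positions. I relied on the wrist camera for the scoop grasp and the gate.
- When I lowered the open fingers around the knob, the force reading showed about 3.5 N. I did not track down the cause.

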